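# Heft canisters, feed full ones into the magazine and key it shut

### The arm

A 6-joint arm with a two-finger parallel gripper is mounted at the origin on the work surface. World frame = base frame: x ahead of the robot, y to its left, z up, the work surface at z = 0. Lengths are in m, angles in degrees, forces in N, time in s.
With the tool pointing down it reaches from about 0.375 to 0.9 m from the base axis. Payload 3.1 kg.
Tool frame: the origin (TCP) lies at the very end of the fingers, on their centre line; the grasp point (between the pads) lies behind it (bot.grip_depth is the z of the grasp point in the tool frame, in m); z points along the fingers, y is the direction in which the jaws open and shut (so a half turn about z gives the same grasp; the last joint's range is limited). The gripper opens to 87 mm and grips with 3 to 60 N. Pads are 19 mm wide; open, the fingers measure 117 mm over their backs; the gripper's body (75 mm by 190 mm) begins 51 mm behind the grasp point.
Start: joints at [66.492, 30.224, 82.088, -0, 67.689, -10.227], TCP at [0.144, 0.608, 0.223] pointing down, gripper open.
Joint ranges: [-176.69, 176.69], [-43.24, 126.21], [12.49, 139.97], [-82, 262], [0, 151.66], [-163.58, 163.58]. Speed limits (degrees/s): [159.86, 159.86, 180, 180, 180, 180].

### API

Orientations are given as a 3x3 rotation matrix whose columns are the frame's x, y, z axes.
In Python, from rig import bot, vision gives the robot as it stands. The module is installed in compiled form; this text tells all that it offers.
- The arm moves only by the shell command python3 -m jog 'ROWS'. ROWS is JSON, a list of rows, each a list of 3 entries, a list of its own where there are three numbers: the shift along the tool's x, y, z in mm, then the turn, a rotation vector about the tool's x, y, z in degrees, then the closure, from 0 (fully open) to 1 (shut). In form: [[[dx, dy, dz], [wx, wy, wz], fingers], ...]. A call has 1 to 12 rows; each row is the pose to reach, as a shift and turn from the pose commanded when the call began, along the tool's axes at that moment; what a row does not reach only later rows make up. A row lasts 1/12 s, in which the tool goes at most 41.7 mm and 7.16 degrees, less where a joint would pass 70% of its speed; a pose out of reach is approached as far as the arm can. A call with a gripper value outside its range is refused whole. The fingers move at their own pace and stop on an object; the grip force is fixed at half the most. Time passes only in rows, so rows that repeat a pose let the fingers close. It gives the time, the measured TCP pose, the force and the opening at its end, in the units of the state.
- bot.read_state(): the state, without advancing time (a new reading comes with each control period).
- vision.capture(name): name is "scene" or "top" or "wrist"; returns the picture (384x512x3 uint8, red, green, blue); there is no depth.
- vision.camera_info(name): a dict with "intrinsics" (3x3 intrinsics, pixels), "camera_from_world" (4x4, takes a point from world to camera coordinates); the wrist camera has in their place "mount" (4x4, takes a point from camera to tool coordinates, whose origin is the TCP and whose axes are the flange's). Camera axes: x right, y up, looking along -z (the intrinsics and any distortion apply to the point x, -y, -z); pixel columns grow to the right and rows downward; lengths in m; the calibration is good to about 2 mm. A picture is of the moment at which its call begins: read the wrist's pose just before it. camera_info takes no time and is no camera call.
- bot.hand_in(): hands the job in, once; it reports no verdict.
The state is a dict: "time_s": time; "joint_positions": joint angles; "qvel": joint speeds; "tau": joint torques, N m; "position": TCP position; "tcp_rot": TCP orientation; "force": force on the tool from outside, world axes, zero at the start; "moment": the same for the moment, N m; "opening": opening from 0.0 (shut) to 1.0 (fully open).
Only numpy, scipy, OpenCV 4.12 (cv2) and the standard library are available. Lean on these libraries where they do the work, as an engineer would, in place of code of your own. Each camera call takes 0.05 s, during which the arm holds its last target. There are 200 camera calls.

### The job

Identical-looking steel sample canisters stand on the still's bench, some full, others empty: heft each one. Slide the full ones upright, in single file, in at the mouth of the railed magazine and stand the empty ones upright in the shallow return tray. When all are sorted, take the square key from its stand, push it fully down into the magazine's socket, turn it clockwise until the bar has swung shut across the mouth behind the canisters, and leave the key standing in the socket; leave the beaker, the amber jar and the crucible where they are.

Things in the scene. Friction and masses are not known exactly. Their poses are not given: they have to be found in the camera images.
- can_a_mid (a point): a plain steel sample canister, an upright cylinder 50 mm in diameter and 62 mm tall, steel with a black seal band, all alike to the eye. Some are full (about 310 g) and some empty (about 85 g), each within 15 percent; only the weight tells which. May be absent. This point is its centre, 31 mm above its underside; z is up its axis.
- can_b_mid (a point): a plain steel sample canister, an upright cylinder 50 mm in diameter and 62 mm tall, steel with a black seal band, all alike to the eye. Some are full (about 310 g) and some empty (about 85 g), each within 15 percent; only the weight tells which. May be absent. This point is its centre, 31 mm above its underside; z is up its axis.
- can_c_mid (a point): a plain steel sample canister, an upright cylinder 50 mm in diameter and 62 mm tall, steel with a black seal band, all alike to the eye. Some are full (about 310 g) and some empty (about 85 g), each within 15 percent; only the weight tells which. May be absent. This point is its centre, 31 mm above its underside; z is up its axis.
- can_d_mid (a point): a plain steel sample canister, an upright cylinder 50 mm in diameter and 62 mm tall, steel with a black seal band, all alike to the eye. Some are full (about 310 g) and some empty (about 85 g), each within 15 percent; only the weight tells which. May be absent. This point is its centre, 31 mm above its underside; z is up its axis.
- can_e_mid (a point): a plain steel sample canister, an upright cylinder 50 mm in diameter and 62 mm tall, steel with a black seal band, all alike to the eye. Some are full (about 310 g) and some empty (about 85 g), each within 15 percent; only the weight tells which. May be absent. This point is its centre, 31 mm above its underside; z is up its axis.
- can_f_mid (a point): a plain steel sample canister, an upright cylinder 50 mm in diameter and 62 mm tall, steel with a black seal band, all alike to the eye. Some are full (about 310 g) and some empty (about 85 g), each within 15 percent; only the weight tells which. May be absent. This point is its centre, 31 mm above its underside; z is up its axis.
- magazine: fixed steel magazine. Origin: middle of its mouth at bench height; x runs inwards along the lane, y left, z up. Rails 54 mm apart, 72 mm tall, from x = 0 to an end stop at 215 (4 canisters). Its floor is the bench. Lips 69 mm up leave a 26 mm slot: canisters only slide in from the mouth. Guides 24 mm tall flare out to x = -39, there 90 mm apart. Bar's pivot post: x = -10, y = -80, 20 mm radius.
- bar (a joint): turn of the bar's hub about its upright pivot, rad, growing clockwise from above, 0.08 N m of friction. At 0 the bar (10 mm wide, 31 to 43 mm above the bench, reaching 105 mm from the pivot) lies open along the magazine's -x; at its stop, 1.31, it lies shut across the mouth, its front face 26 mm outside the mouth at mid lane. Starts at 0 to 0.12.
- socket (a point): centre of the mouth of the square socket in the top of the bar's dark hub (34 mm square, top 57 mm above the bench), on the pivot axis. The hole is 14 mm square, 24 mm deep, with a 2 mm chamfer, sides parallel to this frame's x and y; the frame turns with the bar, which points along its -x.
- key_grip (a point): centre of the handle of the loose steel T-key, upright in its stand. Handle: 14 mm thick (key x), 46 mm long (key y), 24 mm tall. Below it runs a 12 mm square shank, 50 mm long, sides parallel to the handle's; its tip is 62 mm below this point. 110 g. Fully home in the socket this point is 38 mm above the socket's mouth.
- stand: fixed grey key stand, a block 70 x 70 x 40 mm, origin at the centre of its underside, with a 15 mm square hole 34 mm deep in the middle of its top, where the key stands (handle centre 68 mm above the bench).
- tray: fixed shallow return tray, 190 mm (its x) by 94 mm (its y), walls 4 mm thick and 18 mm tall, floor 4 mm thick; origin at the centre of its underside. Holds two canisters side by side along its x.
- table: the white bench top, at height 0.
- beaker_mid (a point): bystander: glass beaker, 54 mm across, 70 mm tall, standing among the canisters; its centre.
- amber_mid (a point): bystander: amber glass jar, 48 mm across, 85 mm tall; its centre.
- crucible_mid (a point): bystander: small white crucible, 44 mm across, 35 mm tall; its centre.

How it is judged (in metres and radians):
On the way, in this order (a step that is already met when the one before it is completed fails the run):
1. every full canister stands in the magazine's lane and every empty one in the tray (told by the weight with which each rests) (((x of can_a_mid in the frame of magazine between -0.003 and 0.21 m and y of can_a_mid in the frame of magazine between -0.01 and 0.01 m and angle between can_a_mid's own z axis and vertical below 0.15 rad and height (world z) of can_a_mid below 0.04 m and contact force between can_a and table above 1.8 N) or (x of can_a_mid in the frame of tray between -0.075 and 0.075 m and y of can_a_mid in the frame of tray between -0.03 and 0.03 m and angle between can_a_mid's own z axis and vertical below 0.12 rad and height (world z) of can_a_mid below 0.045 m and contact force between can_a and tray below 1.8 N)) and ((x of can_b_mid in the frame of magazine between -0.003 and 0.21 m and y of can_b_mid in the frame of magazine between -0.01 and 0.01 m and angle between can_b_mid's own z axis and vertical below 0.15 rad and height (world z) of can_b_mid below 0.04 m and contact force between can_b and table above 1.8 N) or (x of can_b_mid in the frame of tray between -0.075 and 0.075 m and y of can_b_mid in the frame of tray between -0.03 and 0.03 m and angle between can_b_mid's own z axis and vertical below 0.12 rad and height (world z) of can_b_mid below 0.045 m and contact force between can_b and tray below 1.8 N)) and ((x of can_c_mid in the frame of magazine between -0.003 and 0.21 m and y of can_c_mid in the frame of magazine between -0.01 and 0.01 m and angle between can_c_mid's own z axis and vertical below 0.15 rad and height (world z) of can_c_mid below 0.04 m and contact force between can_c and table above 1.8 N) or (x of can_c_mid in the frame of tray between -0.075 and 0.075 m and y of can_c_mid in the frame of tray between -0.03 and 0.03 m and angle between can_c_mid's own z axis and vertical below 0.12 rad and height (world z) of can_c_mid below 0.045 m and contact force between can_c and tray below 1.8 N)) and ((x of can_d_mid in the frame of magazine between -0.003 and 0.21 m and y of can_d_mid in the frame of magazine between -0.01 and 0.01 m and angle between can_d_mid's own z axis and vertical below 0.15 rad and height (world z) of can_d_mid below 0.04 m and contact force between can_d and table above 1.8 N) or (x of can_d_mid in the frame of tray between -0.075 and 0.075 m and y of can_d_mid in the frame of tray between -0.03 and 0.03 m and angle between can_d_mid's own z axis and vertical below 0.12 rad and height (world z) of can_d_mid below 0.045 m and contact force between can_d and tray below 1.8 N)) and ((x of can_e_mid in the frame of magazine between -0.003 and 0.21 m and y of can_e_mid in the frame of magazine between -0.01 and 0.01 m and angle between can_e_mid's own z axis and vertical below 0.15 rad and height (world z) of can_e_mid below 0.04 m and contact force between can_e and table above 1.8 N) or (x of can_e_mid in the frame of tray between -0.075 and 0.075 m and y of can_e_mid in the frame of tray between -0.03 and 0.03 m and angle between can_e_mid's own z axis and vertical below 0.12 rad and height (world z) of can_e_mid below 0.045 m and contact force between can_e and tray below 1.8 N)) and ((x of can_f_mid in the frame of magazine between -0.003 and 0.21 m and y of can_f_mid in the frame of magazine between -0.01 and 0.01 m and angle between can_f_mid's own z axis and vertical below 0.15 rad and height (world z) of can_f_mid below 0.04 m and contact force between can_f and table above 1.8 N) or (x of can_f_mid in the frame of tray between -0.075 and 0.075 m and y of can_f_mid in the frame of tray between -0.03 and 0.03 m and angle between can_f_mid's own z axis and vertical below 0.12 rad and height (world z) of can_f_mid below 0.045 m and contact force between can_f and tray below 1.8 N))), for 0.3 s.
2. the key is fully down in the socket (z of key_grip in the frame of socket below 0.046 m and horizontal distance between key_grip and socket below 0.012 m and angle between key_grip's own z axis and vertical below 0.2 rad), for 0.2 s.
3. the bar is turned shut with the key in the socket (all of step 2 and value of joint bar above 1.15 rad), for 0.2 s.
At the end, for the whole second after the job is handed in: Full canisters upright in the lane (centre at most 3 mm outside the mouth, within 10 mm of mid lane), empty ones upright on the tray's floor (0.12 rad), key in the socket (handle centre under 46 mm above its mouth, tilt under 0.2 rad), bar past 1.15 rad, all at rest (all of step 1 and all of step 3 and linear speed of each of key, can_a, can_b, can_c, can_d, can_e, can_f below 0.02 m/s); the robot touches nothing.
It fails at once if the beaker is moved more than 5 cm (distance of beaker_mid from where it was at the start of the episode above 0.05 m).
It fails at once if the amber is moved more than 5 cm (distance of amber_mid from where it was at the start of the episode above 0.05 m).
It fails at once if the crucible is moved more than 5 cm (distance of crucible_mid from where it was at the start of the episode above 0.05 m).
Of can_a, can_b, can_c, can_d, can_e, can_f only 5 to 6 are there at a start; the rules pass over those that are not, and their reading is None.
At some moment in a run one of can_a, can_b, can_c, can_d, can_e, can_f may be knocked a few centimetres aside while the robot is not near it.
It also fails if it takes over 210 s, if anything falls off the work surface, if the arm or the gripper's body presses on something with over 40 N, if the wrist force passes 120 N, or if a joint passes its speed limit or range.

## Working session

There is one attempt and no reset: what is moved stays moved. The work goes in short steps, Python scripts to look and compute and a shell command to move; the robot and the scene stay as the last step left them, time stands still between calls to the robot, and variables do not carry over. Pictures are saved under pics/ and viewed, about 12 in all and at most 16, crops included, and the job is handed in when it is done.

```bash
mkdir -p pics
python3 - <<'E'
from rig import bot, vision
import cv2,numpy as np
s=bot.read_state();print({k:np.round(v,3).tolist() for k,v in s.items()},bot.grip_depth)
for n in("top","scene"):
    i=vision.camera_info(n);print(n,{k:np.round(v,4).tolist() if not isinstance(v,str) else v for k,v in i.items()})
    im=vision.capture(n)[:,:,::-1];cv2.imwrite(f"pics/{n}0.png",im)
    cv2.imwrite(f"pics/{n}0b.png",cv2.resize(im,(800,600),interpolation=cv2.INTER_CUBIC))
i=vision.camera_info("wrist");print(i)
E
```

```text
{'time_s': 0.0, 'joint_positions': [66.493, 30.279, 82.157, -0.001, 67.691, -10.229], 'qvel': [-0.047, 0.013, -0.093, 0.074, -0.012, 0.072], 'tau': [0.0, -44.004, -17.659, 0.063, 0.058, -0.0], 'position': [0.143, 0.608, 0.222], 'tcp_rot': [[-0.973, 0.23, -0.001], [0.23, 0.973, -0.002], [0.0, -0.002, -1.0]], 'force': [-0.075, 0.026, 0.151], 'moment': [-0.0, 0.02, -0.001], 'opening': 1.003} -0.0187
top {'intrinsics': [[425.6869, 0.0, 252.2219], [0.0, 425.6869, 190.8348], [0.0, 0.0, 1.0]], 'camera_from_world': [[-0.0048, -1.0, -0.0055, 0.0195], [0.9934, -0.0054, 0.1147, -0.5773], [-0.1147, -0.0049, 0.9934, -1.1178], [0.0, 0.0, 0.0, 1.0]]}
scene {'intrinsics': [[356.0083, 0.0, 252.2642], [0.0, 356.0083, 190.8512], [0.0, 0.0, 1.0]], 'camera_from_world': [[0.8148, 0.5797, -0.0034, -0.4842], [-0.4896, 0.6914, 0.5313, 0.2302], [0.3104, -0.4313, 0.8472, -1.2118], [0.0, 0.0, 0.0, 1.0]]}
{'intrinsics': array([[266.55867606,   0.        , 256.45913225],
       [  0.        , 266.55867606, 187.68339605],
       [  0.        ,   0.        ,   1.        ]]), 'mount': array([[-2.08712597e-04,  9.58602055e-01,  2.84749112e-01,
         7.91676766e-02],
       [ 9.99999204e-01,  5.54473511e-04, -1.13365416e-03,
         1.08568883e-03],
       [-1.24460905e-03,  2.84748648e-01, -9.58601407e-01,
        -1.62207835e-01],
       [ 0.00000000e+00,  0.00000000e+00,  0.00000000e+00,
         1.00000000e+00]])}
```

View pics/top0b.png

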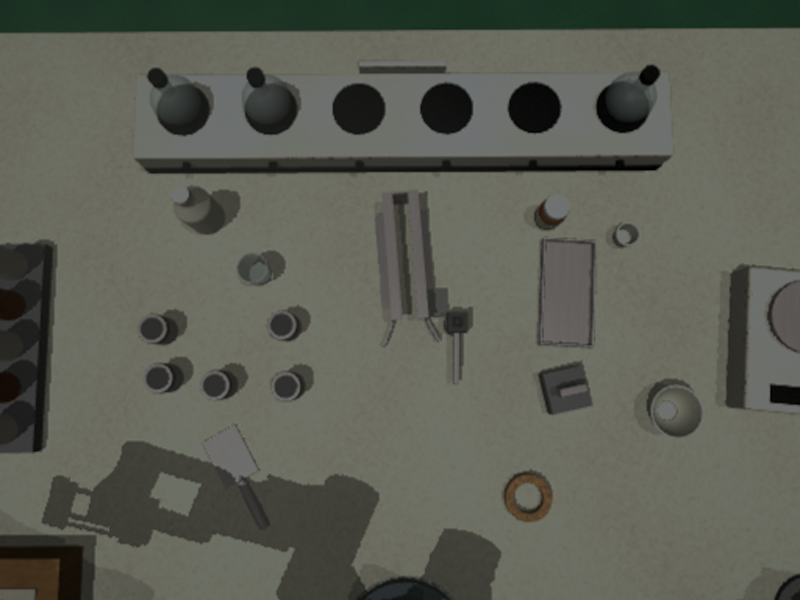

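View pics/scene0b.png

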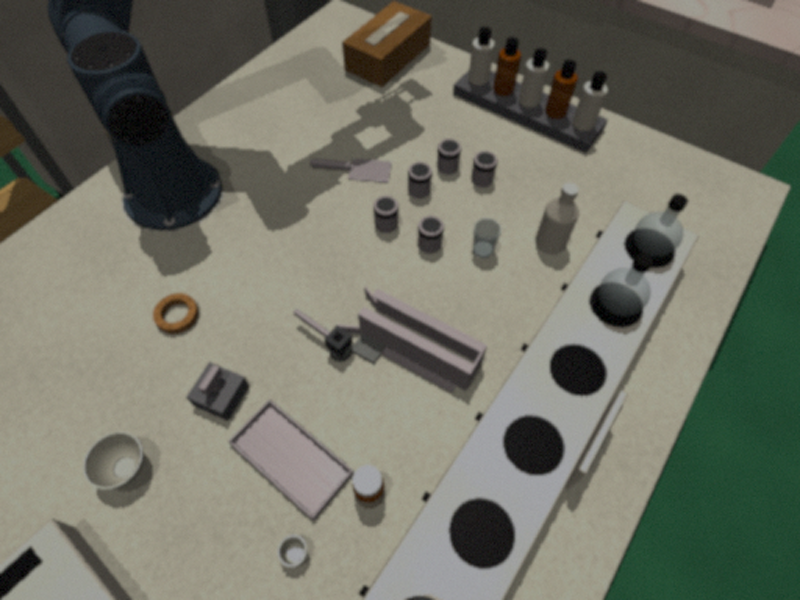

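```bash
cat > h.py <<'E'
from rig import bot, vision
import cv2,numpy as np
def cam(n,s=None):
    i=vision.camera_info(n);K=i["intrinsics"]
    if n=="wrist":
        T=np.eye(4);T[:3,:3]=s["tcp_rot"];T[:3,3]=s["position"];W=T@i["mount"]
    else: W=np.linalg.inv(i["camera_from_world"])
    return K,W
def ray(K,W,uv,z):
    uv=np.atleast_2d(np.float64(uv));d=np.c_[uv,np.ones(len(uv))]@np.linalg.inv(K).T
    d=(d*[1,-1,-1])@W[:3,:3].T;o=W[:3,3]
    return (o+d*((z-o[2])/d[:,2])[:,None])[:,:2]
def px(K,W,p):
    p=np.atleast_2d(p);c=(p-W[:3,3])@W[:3,:3];c=c*[1,-1,-1]@K.T;return c[:,:2]/c[:,2:]
def delta(p,yaw=None):
    """tool shift mm (and turn deg) to put TCP at p with tool y at world heading yaw deg (mod 180)"""
    s=bot.read_state();R=np.array(s["tcp_rot"]);d=R.T@(np.array(p)-s["position"])*1000
    w=0
    if yaw is not None:
        cur=np.degrees(np.arctan2(R[1,1],R[0,1]));w=-((yaw-cur+90)%180-90)
    return np.round(d,1).tolist(),round(w,2)
def cans(n="top"):
    im=vision.capture(n);g=cv2.cvtColor(im,cv2.COLOR_RGB2GRAY);K,W=cam(n)
    return im,g,K,W
E
python3 - <<'E'
from h import *
K,W=cam("top");k=.64
im=cv2.imread("pics/top0.png");g=cv2.cvtColor(im,cv2.COLOR_BGR2GRAY)
f=lambda l,z:np.round(ray(K,W,(np.array(l)+.5)*k-.5,z),3).tolist()
print("cans rough",f([(153,328),(160,377),(216,384),(287,385),(284,324)],.062))
print("beaker",f([(257,268)],.05),"key",f([(573,391)],.08),"hub",f([(457,321)],.057),"bar tip",f([(456,383)],.043),"mouth",f([(408,318)],.072),"end",f([(402,193)],.072))
print("tray",f([(541,240),(594,240),(593,346),(539,344)],.018))
print("amber",f([(556,206)],.085))
a=cv2.resize(im[110:260,85:405],None,fx=2.5,fy=2.5,interpolation=cv2.INTER_CUBIC);cv2.imwrite("pics/c1.png",cv2.convertScaleAbs(a,alpha=1.6))
# move suggestion
print(delta([.45,-.05,.40],90))
E
```

```text
cans rough [[0.526, 0.423], [0.444, 0.408], [0.432, 0.314], [0.43, 0.196], [0.532, 0.202]]
beaker [[0.629, 0.252]] key [[0.418, -0.274]] hub [[0.536, -0.089]] bar tip [[0.432, -0.087]] mouth [[0.54, -0.006]] end [[0.754, 0.003]]
tray [[0.682, -0.243], [0.681, -0.337], [0.494, -0.328], [0.498, -0.234]]
amber [[0.726, -0.255]]
([-449.5, -570.0, -177.4], np.float64(-13.28))
```

View pics/c1.png

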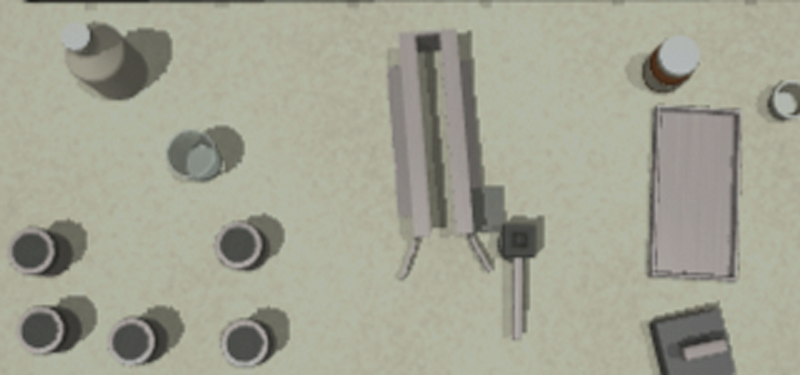

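```bash
cat >> h.py <<'E'
def find_cans():
    im=vision.capture("top");K,W=cam("top")
    g=cv2.cvtColor(im,cv2.COLOR_RGB2GRAY);g=cv2.resize(g,None,fx=4,fy=4,interpolation=cv2.INTER_CUBIC)
    out=[]
    for t in (38,46,54,62):
        c,_=cv2.findContours((g<t).astype(np.uint8),cv2.RETR_LIST,cv2.CHAIN_APPROX_NONE)
        for q in c:
            A=cv2.contourArea(q);(x,y),r=cv2.minEnclosingCircle(q)
            if 18<r<45 and A>.75*np.pi*r*r:
                m=cv2.moments(q);u=np.array([m["m10"]/A,m["m01"]/A]);p=ray(K,W,(u+.5)/4-.5,.062)[0]
                if 0.35<p[0]<.8 and all(np.hypot(*(p-o[:2]))>.02 for o in out): out.append(np.r_[p,r/4])
    return im,np.array(out)
E
python3 - <<'E'
from h import *
im,o=find_cans();print(np.round(o,4).tolist())
K,W=cam("top")
f=lambda l,z:ray(K,W,(np.array(l)+.5)/2.5-.5+[85,110],z)
b=f([(442,234.5),(429,32)],.072);d=b[1]-b[0];print("mag",b,np.hypot(*d),np.degrees(np.arctan2(d[1],d[0])))
h=f([(519,239)],.057);t=f([(517,338)],.043);e=h-t;print("hub",h,np.hypot(*e[0]),np.degrees(np.arctan2(e[0,1],e[0,0])))
a=np.arctan2(d[1],d[0]);R=np.array([[np.cos(a),-np.sin(a)],[np.sin(a),np.cos(a)]]);print("mouth from hub",h[0]-R@[-.010,-.080])
print("tray",f([(656,106),(741,109),(737,280),(650,277)],.018))
print("key ends",f([(683,352),(726,346)],.08))
E
```

```text
[[0.4427, 0.4133, 6.7354], [0.5257, 0.4255, 6.4832], [0.4281, 0.1988, 6.8373], [0.4305, 0.3176, 6.7675], [0.5312, 0.2073, 6.6279]]
mag [[ 0.53961345 -0.00763464]
 [ 0.75594984  0.00461727]] 0.21668305438544308 3.2414023909625045
hub [[ 0.53570197 -0.08903192]] 0.10374209379419877 -1.3813299451811087
mouth from hub [ 0.54116253 -0.00859448]
tray [[ 0.6855662  -0.24629408]
 [ 0.68163121 -0.3400321 ]
 [ 0.49299102 -0.32824696]
 [ 0.49672096 -0.23405124]]
key ends [[ 0.41746177 -0.25227875]
 [ 0.42331687 -0.29627599]]
```

```bash
cat >> h.py <<'E'
A=np.radians(3.2);RM=np.array([[np.cos(A),-np.sin(A)],[np.sin(A),np.cos(A)]]);OM=np.array([.5405,-.008])
def tomag(p): return (np.atleast_2d(p)[:,:2]-OM)@RM
def tcp():
    s=bot.read_state();R=np.array(s["tcp_rot"]);print("t",round(s["time_s"],2),"mag",np.round(tomag(s["position"])[0]*1000,1),"z",round(s["position"][2]*1000,1),"yaw",round(np.degrees(np.arctan2(R[1,1],R[0,1])),2),"open",round(s["opening"],3),"F",np.round(s["force"],2),"q6",round(s["joint_positions"][5]))
E
python3 - <<'E'
from h import *
_,o=find_cans();print(np.round(tomag(o)*1000,1).tolist())
print("tray slots",np.round(tomag([[.634,-.290],[.544,-.284]])*1000,1),"key",tomag([[.42,-.274]]),"beaker",tomag([[.629,.252]]))
tcp();print(delta([.4427,.4133,.20],93.2))
E
```

```text
[[-73.7, 426.3], [9.4, 433.7], [-100.6, 212.8], [-91.6, 331.2], [2.7, 215.5]]
tray slots [[  77.6 -286.8]
 [ -11.9 -275.8]] key [[-0.13516063 -0.25885875]] beaker [[0.1028756 0.2546544]]
t 0.2 mag [-362.1  637.1] z 221.9 yaw 76.72 open 1.005 F [-0.56 -0.74 -0.9 ] q6 -10
([-336.0, -120.6, 22.0], np.float64(-16.48))
```

```bash
python3 -m jog '[[[-336,-121,22],[0,0,-16.5],0],[[-336,-121,22],[0,0,-16.5],0],[[-336,-121,22],[0,0,-16.5],0],[[-336,-121,22],[0,0,-16.5],0],[[-336,-121,22],[0,0,-16.5],0],[[-336,-121,22],[0,0,-16.5],0],[[-336,-121,22],[0,0,-16.5],0],[[-336,-121,22],[0,0,-16.5],0],[[-336,-121,22],[0,0,-16.5],0],[[-336,-121,22],[0,0,-16.5],0],[[-336,-121,22],[0,0,-16.5],0],[[-336,-121,22],[0,0,-16.5],0]]'
python3 - <<'E'
from h import *
tcp();s=bot.read_state();im=vision.capture("wrist")
cv2.imwrite("pics/w1.png",cv2.convertScaleAbs(im[:,:,::-1],alpha=1.5))
_,o=find_cans();print(np.round(tomag(o)*1000,1).tolist());K,W=cam("wrist",s)
print(np.round(px(K,W,np.c_[o[:,:2],np.full(len(o),.062)]),0).tolist())
E
```

```text
time_s: 1.2
position: [0.4421, 0.4133, 0.2002]
tcp_rot: [[-0.998, -0.056, -0.001], [-0.056, 0.998, -0.0], [0.001, -0.0, -1.0]]
force: [0.1, 0.1, -0.2]
opening: 1.005
t 1.2 mag [-74.8 426.1] z 200.2 yaw 93.19 open 1.005 F [ 0.05  0.08 -0.22] q6 -61
[[-100.7, 212.8], [1.3, 217.5], [7.7, 433.8], [-10.2, -80.2], [-91.6, 331.3]]
[[67.0, 157.0], [88.0, 238.0], [261.0, 243.0], [-156.0, 230.0], [172.0, 165.0]]
```

View pics/w1.png

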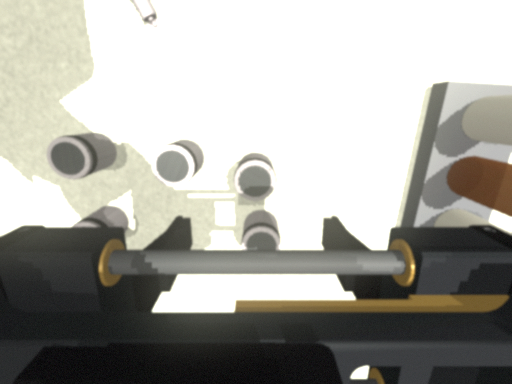

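```bash
python3 -m jog '[[[-1,0,165],[0,0,0],0],[[-1,0,165],[0,0,0],0],[[-1,0,165],[0,0,0],0],[[-1,0,165],[0,0,0],0],[[-1,0,165],[0,0,0],0],[[-1,0,165],[0,0,0],1],[[-1,0,165],[0,0,0],1],[[-1,0,165],[0,0,0],1],[[-1,0,165],[0,0,0],1],[[-1,0,165],[0,0,0],1],[[-1,0,165],[0,0,0],1],[[-1,0,165],[0,0,0],1]]'
python3 -m jog '[[[0,0,-30],[0,0,0],1],[[0,0,-60],[0,0,0],1],[[0,0,-105],[0,0,0],1],[[0,0,-105],[0,0,0],1],[[0,0,-105],[0,0,0],1],[[0,0,-105],[0,0,0],1]]'
python3 -c "from h import *;tcp()"
```

```text
time_s: 2.3
position: [0.4444, 0.4136, 0.0371]
tcp_rot: [[-0.998, -0.056, 0.002], [-0.056, 0.998, 0.001], [-0.002, 0.001, -1.0]]
force: [-1.2, -1.6, 6.1]
opening: 0.569
time_s: 2.8
position: [0.4434, 0.4131, 0.1406]
tcp_rot: [[-0.998, -0.056, -0.0], [-0.056, 0.998, -0.0], [0.0, -0.0, -1.0]]
force: [-0.3, -0.6, -1.7]
opening: 0.567
t 2.8 mag [-73.5 425.8] z 140.6 yaw 93.21 open 0.567 F [-0.32 -0.57 -1.73] q6 -61
```

```bash
for i in 1 2 3; do python3 -m jog '[[[0,0,0],[0,0,0],1],[[0,0,0],[0,0,0],1]]' | grep force; done
```

```text
force: [-0.1, 0.3, -1.6]
force: [-0.2, 0.3, -1.8]
force: [0.6, -0.3, -0.4]
```

```bash
for i in 1 2 3 4 5 6 7 8 9 10; do python3 -m jog '[[[0,0,0],[0,0,0],1]]' | grep force; done; python3 -c "from h import *;tcp()
print(bot.read_state()['tau'])"
```

```text
force: [0.1, 0.7, -1.0]
force: [-0.0, -0.2, 0.1]
force: [-0.1, 0.3, -1.2]
force: [1.3, 0.8, -1.4]
force: [0.6, -1.7, -0.7]
force: [1.1, 0.5, -1.3]
force: [-0.2, 0.0, 0.1]
force: [0.1, 0.2, -0.6]
force: [0.6, -0.3, -0.5]
force: [0.7, -0.6, -0.8]
t 4.13 mag [-73.1 426.1] z 140.6 yaw 93.22 open 0.57 F [ 0.72 -0.55 -0.82] q6 -61
[ 1.89219026e-05 -4.46438241e+01 -1.47230691e+01  3.97826341e-03
  8.54132767e-02 -3.41990551e-05]
```

```bash
python3 -m jog '[[[-100,-450,0],[0,0,0],1],[[-100,-450,0],[0,0,0],1],[[-100,-450,0],[0,0,0],1],[[-100,-450,0],[0,0,0],1],[[-100,-450,0],[0,0,0],1],[[-100,-450,0],[0,0,0],1],[[-100,-450,0],[0,0,0],1],[[-100,-450,0],[0,0,0],1],[[-100,-450,0],[0,0,0],1],[[-100,-450,0],[0,0,0],1],[[-100,-450,0],[0,0,0],1],[[-100,-450,0],[0,0,0],1]]'
python3 -m jog '[[[-51,-263,0],[0,0,0],1],[[-51,-263,0],[0,0,0],1],[[-51,-263,0],[0,0,0],1],[[-51,-263,0],[0,0,0],1],[[-51,-263,0],[0,0,0],1],[[-51,-263,0],[0,0,0],1],[[-51,-263,0],[0,0,0],1],[[-51,-263,0],[0,0,0],1],[[-51,-263,0],[0,0,0],1]]'
python3 - <<'E'
from h import *
tcp();s=bot.read_state();im=vision.capture("wrist");K,W=cam("wrist",s)
cv2.imwrite("pics/w2.png",cv2.convertScaleAbs(im[:,:,::-1],alpha=1.5))
im,o=find_cans();print(np.round(tomag(o)*1000,1).tolist())
E
```

```text
time_s: 5.13
position: [0.5729, -0.038, 0.1412]
tcp_rot: [[-0.999, -0.05, 0.006], [-0.05, 0.999, -0.004], [-0.006, -0.005, -1.0]]
force: [-0.2, 0.2, -0.5]
opening: 0.57
time_s: 5.88
position: [0.6342, -0.2909, 0.14]
tcp_rot: [[-0.999, -0.054, -0.001], [-0.054, 0.999, 0.001], [0.001, 0.001, -1.0]]
force: [0.1, 1.2, -0.3]
opening: 0.567
t 5.88 mag [  77.7 -287.6] z 140.0 yaw 93.09 open 0.567 F [ 0.11  1.17 -0.3 ] q6 -127Traceback (most recent call last):
  File "<stdin>", line 4, in <module>
  File "h.py", line 38, in tomag
    def tomag(p): return (np.atleast_2d(p)[:,:2]-OM)@RM
                          ~~~~~~~~~~~~~~~~~~~~~~^~~
ValueError: operands could not be broadcast together with shapes (1,0) (2,)
```

View pics/w2.png

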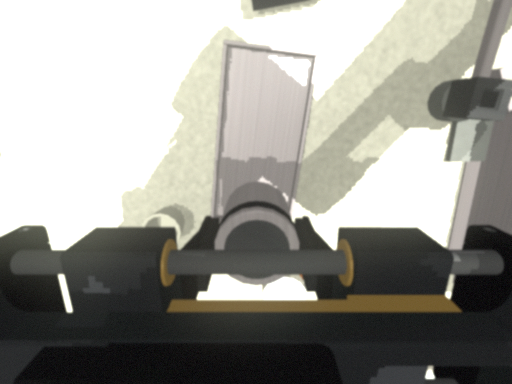

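```bash
python3 -m jog '[[[0,0,40],[0,0,0],1],[[0,0,80],[0,0,0],1],[[0,0,99],[0,0,0],1],[[0,0,99],[0,0,0],1],[[0,0,99],[0,0,0],0.25],[[0,0,99],[0,0,0],0.25],[[0,0,99],[0,0,0],0.25],[[0,0,99],[0,0,0],0.25],[[0,0,60],[0,0,0],0.25],[[0,0,20],[0,0,0],0.25],[[0,0,-40],[0,0,0],0.25],[[0,0,-40],[0,0,0],0.25]]'
python3 -m jog '[[[0,250,0],[0,0,0],0],[[0,250,0],[0,0,0],0],[[0,250,0],[0,0,0],0],[[0,250,0],[0,0,0],0],[[0,250,0],[0,0,0],0],[[0,250,0],[0,0,0],0],[[0,250,0],[0,0,0],0]]'
python3 - <<'E'
from h import *
tcp()
im,o=find_cans();cv2.imwrite("pics/t2.png",cv2.resize(cv2.convertScaleAbs(im[:,:,::-1],alpha=1.6),(800,600)));print(np.round(tomag(o)*1000,1).tolist())
E
```

```text
time_s: 6.98
position: [0.6373, -0.2917, 0.1877]
tcp_rot: [[-0.998, -0.056, 0.009], [-0.056, 0.998, -0.006], [-0.009, -0.006, -1.0]]
force: [1.1, -0.3, 1.8]
opening: 0.75
time_s: 7.57
position: [0.6186, -0.0322, 0.1814]
tcp_rot: [[-0.998, -0.063, -0.002], [-0.063, 0.998, 0.004], [0.001, 0.004, -1.0]]
force: [0.4, 0.2, 0.6]
opening: 1.0
t 7.57 mag [ 76.6 -28.5] z 181.4 yaw 93.59 open 1.0 F [0.41 0.24 0.56] q6 -107
[[-92.7, 331.5], [-100.7, 212.6], [76.1, -282.8]]
```

View pics/t2.png

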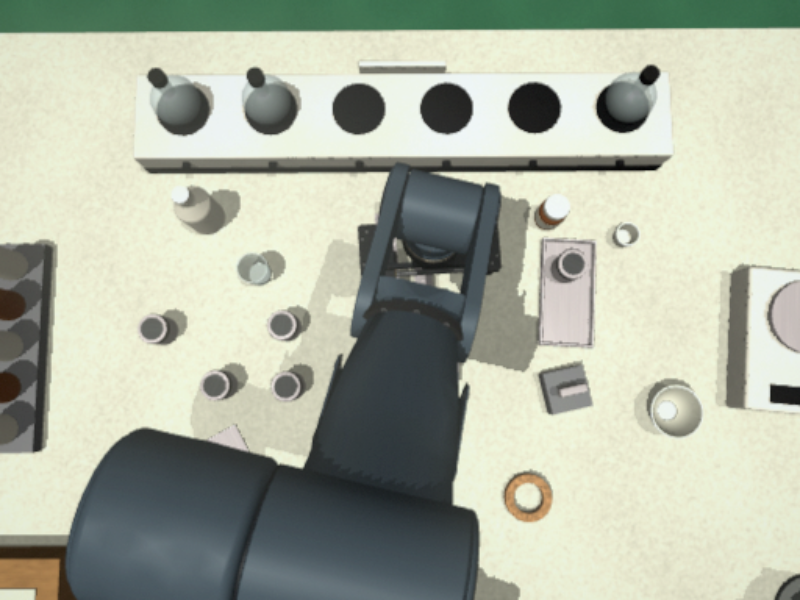

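```bash
sed -i 's/for t in (38,46,54,62)/for t in range(26,110,4)/' h.py
python3 -m jog '[[[75,248,40],[0,0,0],0],[[75,248,40],[0,0,0],0],[[75,248,40],[0,0,0],0],[[75,248,40],[0,0,0],0],[[75,248,40],[0,0,0],0],[[75,248,40],[0,0,0],0],[[75,248,40],[0,0,0],0],[[75,248,40],[0,0,0],0],[[75,248,40],[0,0,0],0]]'
python3 - <<'E'
from h import *
tcp()
im,o=find_cans();print(np.round(tomag(o)*1000,1).tolist())
E
```

```text
time_s: 8.37
position: [0.5325, 0.2027, 0.141]
tcp_rot: [[-0.998, -0.057, 0.002], [-0.057, 0.998, -0.001], [-0.002, -0.001, -1.0]]
force: [0.6, -0.6, -0.4]
opening: 1.001
t 8.37 mag [  3.8 210.8] z 141.0 yaw 93.29 open 1.001 F [ 0.61 -0.59 -0.45] q6 -84
[[76.1, -282.9]]
```

```bash
python3 -m jog '[[[2,5,40],[0,0,0],0],[[2,5,80],[0,0,0],0],[[2,5,105],[0,0,0],0],[[2,5,105],[0,0,0],0],[[2,5,105],[0,0,0],1],[[2,5,105],[0,0,0],1],[[2,5,105],[0,0,0],1],[[2,5,105],[0,0,0],1],[[2,5,105],[0,0,0],1],[[2,5,105],[0,0,0],1]]'
python3 -m jog '[[[0,0,-30],[0,0,0],1],[[0,0,-60],[0,0,0],1],[[0,0,-90],[0,0,0],1],[[0,0,-105],[0,0,0],1],[[0,0,-105],[0,0,0],1],[[0,0,-105],[0,0,0],1],[[0,0,-105],[0,0,0],1],[[0,0,-105],[0,0,0],1]]'
for i in 1 2 3 4 5 6 7 8; do python3 -m jog '[[[0,0,0],[0,0,0],1]]' | grep force; done; python3 -c "from h import *;tcp()"
```

```text
time_s: 9.25
position: [0.5301, 0.208, 0.0368]
tcp_rot: [[-0.998, -0.056, 0.002], [-0.056, 0.998, 0.0], [-0.002, 0.0, -1.0]]
force: [-0.1, -0.6, 0.8]
opening: 0.631
time_s: 9.92
position: [0.5281, 0.2076, 0.1389]
tcp_rot: [[-0.998, -0.056, -0.003], [-0.056, 0.998, -0.001], [0.004, -0.0, -1.0]]
force: [0.5, -0.7, -1.1]
opening: 0.56
force: [-1.1, 0.4, -0.3]
force: [-0.1, -1.1, 0.0]
force: [0.0, -0.2, -0.5]
force: [-0.5, -0.1, -1.4]
force: [-0.4, 0.3, -0.7]
force: [-0.0, 0.1, -0.1]
force: [0.4, -0.6, -0.8]
force: [-0.0, -0.4, -1.1]
t 10.58 mag [  1.  216.1] z 140.6 yaw 93.22 open 0.565 F [-0.04 -0.42 -1.05] q6 -83
```

Run:
```python
from h import *
a=cv2.imread("pics/w2.png");b=cv2.convertScaleAbs(vision.capture("wrist")[:,:,::-1],alpha=1.5)
A,B=[cv2.cvtColor(x,cv2.COLOR_BGR2GRAY)[175:285,205:315] for x in(a,b)]
cv2.imwrite("pics/w3.png",cv2.resize(np.hstack([A,B]),None,fx=3.5,fy=3.5))
```

```text
(no output)
```

View pics/w3.png

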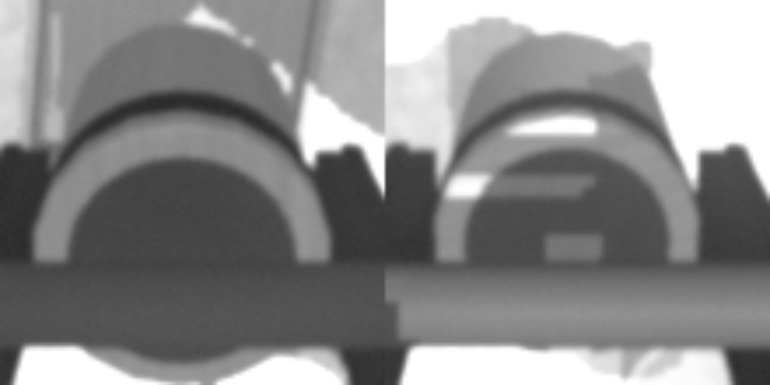

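```bash
python3 -m jog '[[[0,0,40],[0,0,0],1],[[0,0,75],[0,0,0],1],[[0,0,81],[0,0,0],1],[[0,0,81],[0,0,0],1],[[0,0,82],[0,0,0],0],[[0,0,82],[0,0,0],0],[[0,0,82],[0,0,0],0],[[0,0,104],[0,0,0],0],[[0,0,104],[0,0,0],0],[[0,0,104],[0,0,0],1],[[0,0,104],[0,0,0],1],[[0,0,104],[0,0,0],1]]'
python3 -m jog '[[[0,0,0],[0,0,0],1],[[0,0,0],[0,0,0],1],[[0,0,0],[0,0,0],1],[[0,0,0],[0,0,0],1],[[0,0,0],[0,0,0],1],[[0,0,-30],[0,0,0],1],[[0,0,-70],[0,0,0],1],[[0,0,-105],[0,0,0],1],[[0,0,-105],[0,0,0],1],[[0,0,-105],[0,0,0],1],[[0,0,-105],[0,0,0],1]]'
for i in 1 2 3 4 5 6 ; do python3 -m jog '[[[0,0,0],[0,0,0],1]]' | grep force; done
python3 - <<'E'
from h import *
tcp()
a=cv2.imread("pics/w2.png");b=cv2.convertScaleAbs(vision.capture("wrist")[:,:,::-1],alpha=1.5)
A,B=[cv2.cvtColor(x,cv2.COLOR_BGR2GRAY)[175:285,205:315] for x in(a,b)]
cv2.imwrite("pics/w4.png",cv2.resize(np.hstack([A,B]),None,fx=3.5,fy=3.5))
E
```

```text
time_s: 11.63
position: [0.5301, 0.208, 0.0377]
tcp_rot: [[-0.998, -0.056, 0.002], [-0.056, 0.998, 0.0], [-0.002, 0.0, -1.0]]
force: [0.4, -0.1, 0.5]
opening: 0.786
time_s: 12.55
position: [0.5286, 0.2077, 0.1411]
tcp_rot: [[-0.998, -0.056, -0.001], [-0.056, 0.998, -0.0], [0.001, -0.0, -1.0]]
force: [-0.0, 0.2, -2.0]
opening: 0.568
force: [-0.1, 0.2, -1.2]
force: [-0.1, 0.3, -0.6]
force: [0.3, 0.4, -0.4]
force: [-0.2, -0.2, -2.1]
force: [0.6, 0.3, -1.8]
force: [-0.7, -0.5, -1.5]
t 13.05 mag [  0.8 216.1] z 141.1 yaw 93.22 open 0.568 F [-0.72 -0.47 -1.46] q6 -83
```

View pics/w4.png

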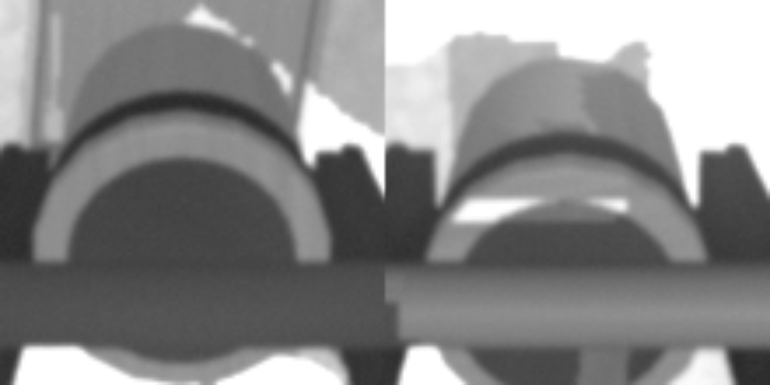

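```bash
python3 -m jog '[[[18,-491,0],[0,0,0],1],[[18,-491,0],[0,0,0],1],[[18,-491,0],[0,0,0],1],[[18,-491,0],[0,0,0],1],[[18,-491,0],[0,0,0],1],[[18,-491,0],[0,0,0],1],[[18,-491,0],[0,0,0],1],[[18,-491,0],[0,0,0],1],[[18,-491,0],[0,0,0],1],[[18,-491,0],[0,0,0],1],[[18,-491,0],[0,0,0],1],[[18,-491,0],[0,0,0],1]]'
python3 -m jog '[[[0,0,0],[0,0,0],1],[[0,0,0],[0,0,0],1]]'; python3 -c "from h import *;tcp()"
```

```text
time_s: 14.1
position: [0.539, -0.2871, 0.1418]
tcp_rot: [[-0.999, -0.055, 0.001], [-0.055, 0.999, -0.002], [-0.001, -0.002, -1.0]]
force: [0.5, 0.2, -1.7]
opening: 0.562
time_s: 14.27
position: [0.5389, -0.2857, 0.1414]
tcp_rot: [[-0.999, -0.052, 0.001], [-0.052, 0.999, -0.0], [-0.001, -0.0, -1.0]]
force: [-0.1, 0.8, -1.2]
opening: 0.567
t 14.27 mag [ -17.1 -277.1] z 141.4 yaw 93.01 open 0.567 F [-0.08  0.8  -1.24] q6 -131
```

```bash
python3 -m jog '[[[0,0,40],[0,0,0],1],[[0,0,80],[0,0,0],1],[[0,0,100],[0,0,0],1],[[0,0,100],[0,0,0],1],[[0,0,100],[0,0,0],0.25],[[0,0,100],[0,0,0],0.25],[[0,0,100],[0,0,0],0.25],[[0,0,100],[0,0,0],0.25],[[0,0,60],[0,0,0],0.25],[[0,0,20],[0,0,0],0.25],[[0,0,-20],[0,0,0],0.25],[[0,0,-20],[0,0,0],0.25]]'
python3 -m jog '[[[83,490,20],[0,0,0],0],[[83,490,20],[0,0,0],0],[[83,490,20],[0,0,0],0],[[83,490,20],[0,0,0],0],[[83,490,20],[0,0,0],0],[[83,490,20],[0,0,0],0],[[83,490,20],[0,0,0],0],[[83,490,20],[0,0,0],0],[[83,490,20],[0,0,0],0],[[83,490,20],[0,0,0],0],[[83,490,20],[0,0,0],0],[[83,490,20],[0,0,0],0]]'
python3 -m jog '[[[0,0,0],[0,0,0],0],[[0,0,0],[0,0,0],0]]'
python3 - <<'E'
from h import *
tcp()
im,o=find_cans();print(np.round(tomag(o)*1000,1).tolist());cv2.imwrite("pics/t3.png",cv2.resize(cv2.convertScaleAbs(im[:,:,::-1],alpha=1.6),(800,600)))
E
```

```text
time_s: 15.27
position: [0.5437, -0.2867, 0.1706]
tcp_rot: [[-0.998, -0.056, 0.014], [-0.057, 0.998, -0.011], [-0.013, -0.012, -1.0]]
force: [1.1, -1.2, 1.3]
opening: 0.749
time_s: 16.27
position: [0.428, 0.2034, 0.1422]
tcp_rot: [[-0.998, -0.056, 0.002], [-0.056, 0.998, 0.001], [-0.002, 0.0, -1.0]]
force: [2.2, 0.2, -1.9]
opening: 1.002
time_s: 16.43
position: [0.4279, 0.2033, 0.1421]
tcp_rot: [[-0.998, -0.062, 0.001], [-0.062, 0.998, 0.0], [-0.001, 0.0, -1.0]]
force: [-0.2, -0.9, 0.4]
opening: 1.0
t 16.43 mag [-100.6  217.2] z 142.1 yaw 93.53 open 1.0 F [-0.21 -0.89  0.38] q6 -82
[[76.1, -282.8], [9.4, 433.6], [-11.8, -271.0], [-173.4, -420.7]]
```

View pics/t3.png

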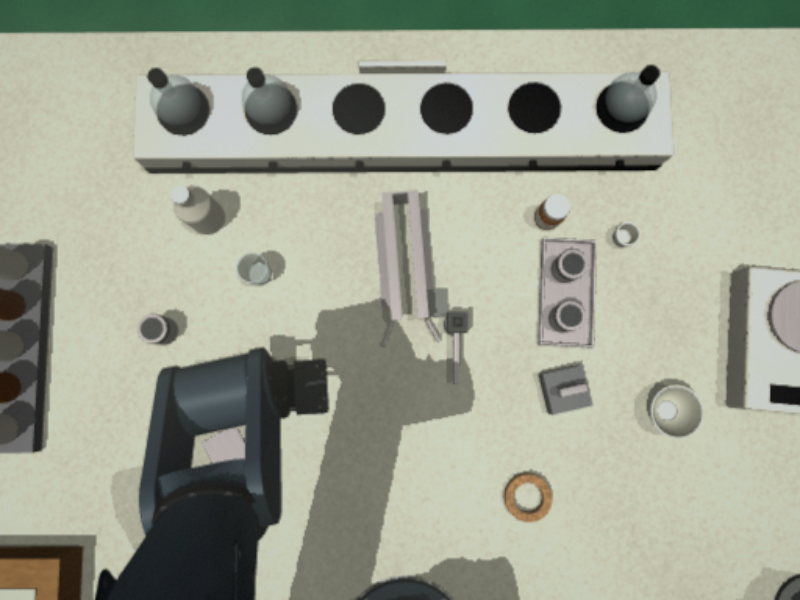

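```bash
python3 -m jog '[[[0,-4,40],[0,0,0],0],[[0,-4,80],[0,0,0],0],[[0,-4,105],[0,0,0],0],[[0,-4,105],[0,0,0],0],[[0,-4,105],[0,0,0],1],[[0,-4,105],[0,0,0],1],[[0,-4,105],[0,0,0],1],[[0,-4,105],[0,0,0],1],[[0,-4,105],[0,0,0],1],[[0,-4,105],[0,0,0],1],[[0,-4,105],[0,0,0],1],[[0,-4,105],[0,0,0],1]]'
python3 -m jog '[[[0,0,0],[0,0,0],1],[[0,0,-30],[0,0,0],1],[[0,0,-70],[0,0,0],1],[[0,0,-105],[0,0,0],1],[[0,0,-105],[0,0,0],1],[[0,0,-105],[0,0,0],1],[[0,0,-105],[0,0,0],1],[[0,0,-105],[0,0,0],1]]'
for i in 1 2 3 4 5 6 ; do python3 -m jog '[[[0,0,0],[0,0,0],1]]' | grep force; done; python3 -c "from h import *;tcp()"
```

```text
time_s: 17.48
position: [0.4293, 0.1973, 0.0373]
tcp_rot: [[-0.998, -0.057, 0.001], [-0.057, 0.998, 0.0], [-0.001, 0.0, -1.0]]
force: [-0.1, -1.5, 6.2]
opening: 0.566
time_s: 18.15
position: [0.4271, 0.1969, 0.1399]
tcp_rot: [[-0.998, -0.056, -0.004], [-0.056, 0.998, -0.001], [0.004, -0.001, -1.0]]
force: [-0.4, 0.1, -2.8]
opening: 0.565
force: [-0.5, 0.3, -3.9]
force: [-0.1, 0.1, -3.1]
force: [0.6, 0.3, -4.2]
force: [0.7, 0.1, -3.3]
force: [0.0, -0.0, -3.8]
force: [0.8, 0.5, -3.5]
t 18.65 mag [-100.1  211.1] z 141.4 yaw 93.22 open 0.566 F [ 0.76  0.47 -3.52] q6 -82
```

```bash
python3 -m jog '[[[-82,-211,0],[0,0,0],1],[[-82,-211,0],[0,0,0],1],[[-82,-211,0],[0,0,0],1],[[-82,-211,0],[0,0,0],1],[[-82,-211,0],[0,0,0],1],[[-82,-211,0],[0,0,0],1],[[-82,-211,0],[0,0,0],1],[[-82,-211,0],[0,0,0],1],[[-82,-211,0],[0,0,0],1]]'
python3 -c "from h import *;tcp()
cv2.imwrite('pics/w5.png',cv2.convertScaleAbs(vision.capture('wrist')[:,:,::-1],alpha=1.5))"
```

```text
time_s: 19.4
position: [0.5214, -0.0082, 0.1412]
tcp_rot: [[-0.998, -0.056, -0.002], [-0.056, 0.998, 0.001], [0.002, 0.001, -1.0]]
force: [-0.7, 0.1, -3.1]
opening: 0.571
t 19.4 mag [-19.1   0.9] z 141.2 yaw 93.21 open 0.571 F [-0.67  0.08 -3.08] q6 -106
```

View pics/w5.png

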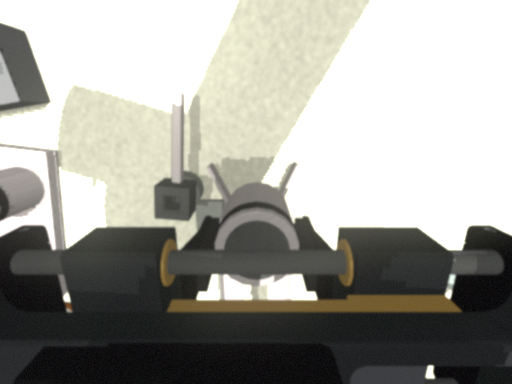

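```bash
python3 -m jog '[[[0,-2,40],[0,0,0],1],[[0,-2,75],[0,0,0],1],[[0,-2,104],[0,0,0],1],[[0,-2,104],[0,0,0],1],[[0,-2,104],[0,0,0],0.3],[[0,-2,104],[0,0,0],0.3],[[0,-2,104],[0,0,0],0.3],[[0,-2,104],[0,0,0],0.3],[[0,-2,64],[0,0,0],0.3],[[0,-2,62],[0,0,0],0.3]]'
python3 -m jog '[[[10,0,-10],[0,0,0],0.3],[[50,0,-10],[0,0,0],0.6],[[58,0,-10],[0,0,0],1],[[58,0,-10],[0,0,0],1],[[58,0,-10],[0,0,0],1],[[58,0,20],[0,0,0],1],[[58,0,55],[0,0,0],1],[[58,0,55],[0,0,0],1],[[58,0,55],[0,0,0],1],[[58,0,55],[0,0,0],1],[[58,0,55],[0,0,0],1]]'
python3 -c "from h import *;tcp()"
```

```text
time_s: 20.28
position: [0.5258, -0.0113, 0.0837]
tcp_rot: [[-0.998, -0.057, 0.008], [-0.057, 0.998, -0.002], [-0.007, -0.002, -1.0]]
force: [-0.1, 0.3, 0.9]
opening: 0.697
time_s: 21.2
position: [0.466, -0.0144, 0.0246]
tcp_rot: [[-0.998, -0.056, 0.001], [-0.056, 0.998, -0.0], [-0.001, -0.001, -1.0]]
force: [-0.4, 0.9, -3.5]
opening: 0.556
t 21.2 mag [-74.7  -2.2] z 24.6 yaw 93.22 open 0.556 F [-0.37  0.91 -3.47] q6 -109
```

```bash
python3 -m jog '[[[0,0,0],[0,0,0],1],[[0,0,0],[0,0,0],1]]';python3 - <<'E'
from h import *
tcp();cv2.imwrite('pics/s6.png',cv2.resize(cv2.convertScaleAbs(np.hstack([vision.capture('scene')[140:300,130:330,::-1],vision.capture('wrist')[120:280,150:350,::-1]]),alpha=1.5),None,fx=2,fy=2,interpolation=2))
E
```

```text
time_s: 21.37
position: [0.4652, -0.0143, 0.0247]
tcp_rot: [[-0.998, -0.056, 0.001], [-0.056, 0.998, -0.0], [-0.001, -0.0, -1.0]]
force: [0.3, -0.1, -3.2]
opening: 0.549
t 21.37 mag [-75.5  -2.1] z 24.7 yaw 93.22 open 0.549 F [ 0.34 -0.11 -3.22] q6 -109
```

View pics/s6.png

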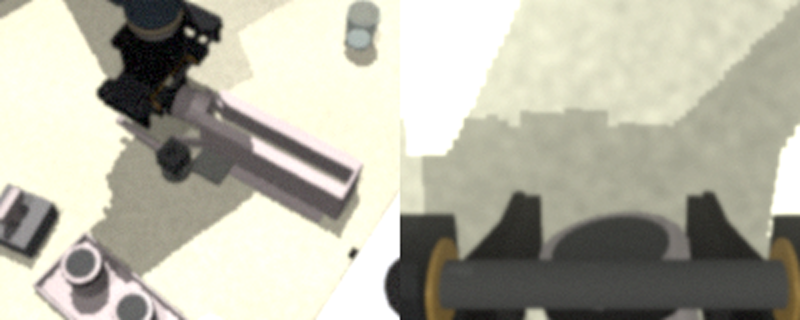

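```bash
python3 -m jog '[[[10,20,-30],[0,0,0],1],[[25,50,-60],[0,0,0],1],[[30,90,-60],[0,0,0],1],[[30,100,-60],[0,0,0],1],[[30,100,-60],[0,0,0],1],[[30,100,-60],[0,0,0],1],[[30,100,-60],[0,0,0],1]]';python3 - <<'E'
from h import *
tcp();s=bot.read_state();K,W=cam("scene");u,v=px(K,W,s["position"])[0].astype(int);print(u,v)
a=vision.capture('scene')[max(v-60,0):,max(u-60,0):,::-1][:120,:120]
a=cv2.resize(a,(400,400),interpolation=2);b=cv2.resize(vision.capture('wrist')[160:290,190:320,::-1],(400,400),interpolation=2)
cv2.imwrite('pics/s7.png',cv2.convertScaleAbs(np.hstack([a,b]),alpha=1.7,beta=10))
E
```

```text
time_s: 22.05
position: [0.4298, 0.0835, 0.0845]
tcp_rot: [[-0.998, -0.056, 0.001], [-0.056, 0.998, -0.0], [-0.001, -0.0, -1.0]]
force: [1.0, 0.1, -2.8]
opening: 0.551
t 22.05 mag [-105.4   97.6] z 84.5 yaw 93.22 open 0.551 F [ 1.    0.1  -2.78] q6 -97
222 149
```

View pics/s7.png

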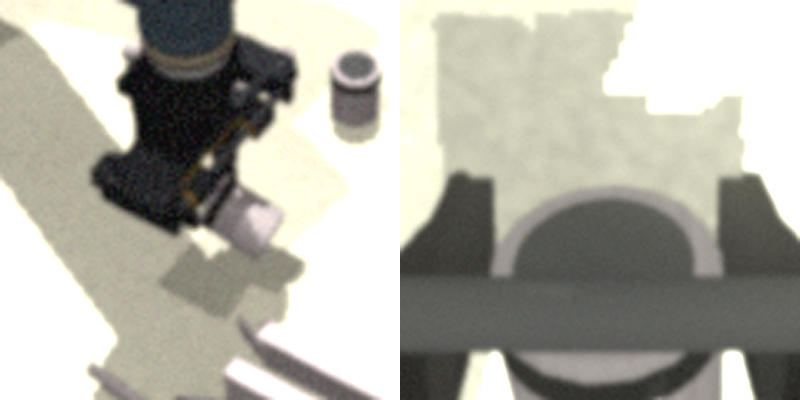

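```bash
python3 -m jog '[[[0,0,-30],[0,0,0],1],[[0,0,-55],[0,5,0],1],[[0,0,-55],[0,12,0],1],[[0,0,-55],[0,18,0],1],[[0,0,-55],[0,24,0],1],[[0,0,-55],[0,30,0],1],[[0,0,-55],[0,36,0],1],[[0,0,-55],[0,42,0],1],[[0,0,-55],[0,48,0],1],[[0,0,-55],[0,48,0],1],[[0,0,-55],[0,48,0],1]]';python3 - <<'E'
from h import *
tcp();s=bot.read_state();print(np.round(s["joint_positions"]));K,W=cam("scene");u,v=px(K,W,s["position"])[0].astype(int);print(u,v)
a=vision.capture('scene')[max(v-60,0):,max(u-60,0):,::-1][:120,:120]
a=cv2.resize(a,(400,400),interpolation=2);b=cv2.resize(vision.capture('wrist')[160:290,190:320,::-1],(400,400),interpolation=2)
cv2.imwrite('pics/s8.png',cv2.convertScaleAbs(np.hstack([a,b]),alpha=1.7,beta=10))
E
```

```text
time_s: 23.07
position: [0.4299, 0.0832, 0.1374]
tcp_rot: [[-0.669, -0.054, -0.741], [-0.037, 0.999, -0.04], [0.742, 0.0, -0.67]]
force: [-0.0, -0.4, -2.7]
opening: 0.546
t 23.07 mag [-105.3   97.2] z 137.4 yaw 93.12 open 0.546 F [-0.04 -0.4  -2.65] q6 -93
[ -1.  46.  83.  -3.  98. -93.]
221 137
```

View pics/s8.png

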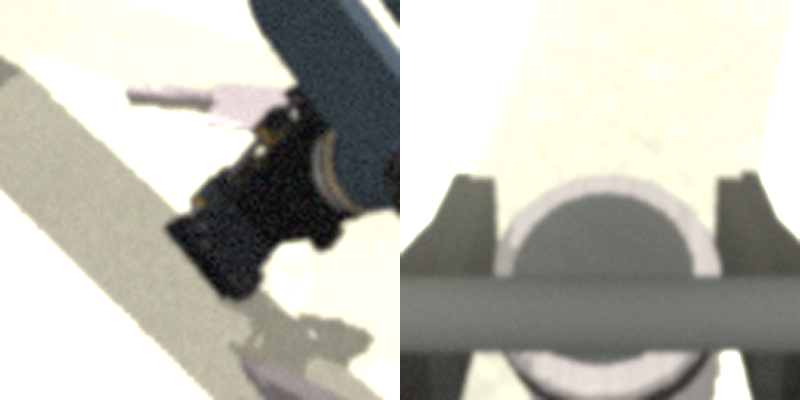

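```bash
python3 -m jog '[[[-20,0,18],[0,0,0],1],[[-37,0,33],[0,0,0],1],[[-37,0,33],[0,0,0],1],[[-37,0,33],[0,0,0],1],[[-37,0,33],[0,0,0],1]]' | egrep 'pos|force'
for i in 1 2 3 4 5 6; do python3 -m jog '[[[-2.2,0,2],[0,0,0],1],[[-2.2,0,2],[0,0,0],1]]' | egrep 'pos|force'; done; python3 -c "from h import *;tcp()"
```

```text
position: [0.4296, 0.084, 0.0917]
force: [0.6, -0.3, -3.4]
position: [0.43, 0.0841, 0.0879]
force: [0.1, 0.2, -3.1]
position: [0.4296, 0.0841, 0.0841]
force: [0.6, 0.4, -2.8]
position: [0.4293, 0.0841, 0.0807]
force: [0.2, 0.2, -3.1]
position: [0.4292, 0.084, 0.0776]
force: [-0.1, -0.0, -3.2]
position: [0.4293, 0.084, 0.0746]
force: [0.1, 0.3, -3.4]
position: [0.4292, 0.084, 0.0717]
force: [-0.4, -0.2, -3.3]
t 24.58 mag [-105.9   98.1] z 71.7 yaw 93.22 open 0.549 F [-0.42 -0.24 -3.31] q6 -93
```

```bash
for i in 1 2 3 4 5 6 7 8; do python3 -m jog '[[[-1.5,0,1.35],[0,0,0],1],[[-1.5,0,1.35],[0,0,0],1]]' | egrep 'pos|force' | tr '\n' ' '; echo; done; python3 -c "from h import *;tcp()"
```

```text
position: [0.4293, 0.084, 0.0698] force: [0.6, -0.7, -3.7] 
position: [0.4293, 0.084, 0.0678] force: [0.2, -0.1, -3.2] 
position: [0.4293, 0.0841, 0.0658] force: [0.1, -0.0, -3.6] 
position: [0.4292, 0.0841, 0.0641] force: [-0.0, 1.0, -3.2] 
position: [0.4288, 0.0842, 0.0637] force: [0.5, 0.8, 4.8] 
position: [0.4285, 0.0843, 0.0635] force: [2.3, 2.0, 12.2] 
position: [0.4283, 0.0847, 0.0631] force: [2.5, 2.1, 19.7] 
position: [0.4285, 0.0854, 0.0624] force: [5.4, 5.5, 25.1] 
t 25.92 mag [-106.6   99.5] z 62.4 yaw 93.09 open 0.55 F [ 5.44  5.46 25.12] q6 -93
```

```bash
python3 -m jog '[[[3,0,-2.7],[0,0,0],1],[[3,0,-2.7],[0,0,0],1],[[3,0,-2.7],[0,0,0],1]]' | egrep 'pos|force'
python3 -m jog '[[[0,0,0],[0,0,0],0.2],[[0,0,0],[0,0,0],0],[[0,0,0],[0,0,0],0],[[0,0,0],[0,0,0],0],[[0,0,0],[0,0,0],0],[[0,0,0],[0,0,0],0],[[0,0,-15],[0,0,0],0],[[0,0,-40],[0,0,0],0],[[0,0,-80],[0,0,0],0],[[0,0,-110],[0,0,0],0],[[0,0,-110],[0,0,0],0],[[0,0,-110],[0,0,0],0]]'
python3 -m jog '[[[0,0,0],[0,-6,0],0],[[0,0,0],[0,-12,0],0],[[0,0,0],[0,-18,0],0],[[0,0,0],[0,-24,0],0],[[0,0,0],[0,-30,0],0],[[0,0,0],[0,-36,0],0],[[0,0,0],[0,-42,0],0],[[0,0,0],[0,-48,0],0],[[0,0,0],[0,-48,0],0],[[0,0,0],[0,-48,0],0]]'
python3 - <<'E'
from h import *
tcp();im,o=find_cans();print(np.round(np.c_[tomag(o)*1000,o[:,2]],1).tolist())
cv2.imwrite('pics/s9.png',np.hstack([cv2.resize(cv2.convertScaleAbs(vision.capture('scene')[80:280,150:350,::-1],alpha=1.6),(400,400)),cv2.resize(cv2.convertScaleAbs(vision.capture('wrist')[:,:,::-1],alpha=1.5),(400,400))]))
E
```

```text
position: [0.4292, 0.0848, 0.0626]
force: [3.1, 2.4, 10.8]
time_s: 27.17
position: [0.5123, 0.0885, 0.134]
tcp_rot: [[-0.671, -0.056, -0.74], [-0.037, 0.998, -0.042], [0.741, -0.0, -0.672]]
force: [-1.0, 0.0, -0.8]
opening: 0.996
time_s: 28.0
position: [0.5077, 0.0888, 0.1329]
tcp_rot: [[-0.998, -0.056, -0.006], [-0.056, 0.998, 0.0], [0.006, 0.0, -1.0]]
force: [0.1, -0.6, -0.4]
opening: 1.005
t 28.0 mag [-27.4  98.4] z 132.9 yaw 93.22 open 1.005 F [ 0.08 -0.56 -0.43] q6 -96
[[-11.9, -271.0, 6.5], [76.1, -282.8, 6.5], [-91.5, 331.1, 6.5], [9.5, 433.6, 6.5]]
```

View pics/s9.png

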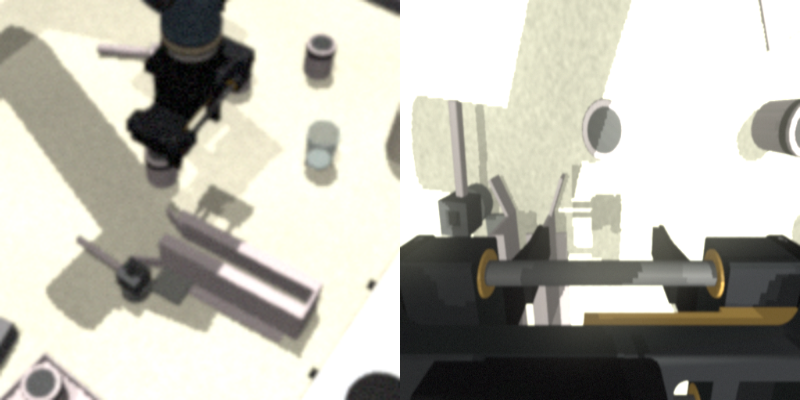

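Run:
```python
from h import *
s=bot.read_state();K,W=cam("wrist",s);im=vision.capture("wrist");g=cv2.resize(cv2.cvtColor(im,cv2.COLOR_RGB2GRAY),None,fx=4,fy=4,interpolation=2)
for t in range(40,120,10):
    c,_=cv2.findContours((g<t).astype(np.uint8),cv2.RETR_LIST,cv2.CHAIN_APPROX_NONE)
    for q in c:
        (x,y),(a,b),an=cv2.minAreaRect(q);u=np.array([x/4,y/4])
        if np.hypot(*(u-[258,125]))<15: print(t,u.round(1),round(a/4,1),round(b/4,1),(tomag(ray(K,W,u,.062))*1000).round(1))
```

```text
80 [250.5 120.1] 18.0 40.7 [[-92.   94.4]]
90 [250.9 119.9] 19.6 42.8 [[-92.2  94.8]]
100 [251.2 120. ] 20.9 43.5 [[-92.1  95. ]]
110 [271.3 127.5] 1.1 1.1 [[-85.8 112.1]]
110 [269.3 123.6] 1.2 1.1 [[-89.1 110.4]]
110 [268.8 115. ] 0.4 0.4 [[-96.2 109.9]]
110 [258.8 125. ] 43.3 38.7 [[-87.9 101.5]]
```

```bash
python3 -m jog '[[[30,2,0],[0,0,0],0],[[61,2,0],[0,0,0],0],[[61,2,0],[0,0,0],0],[[61,2,0],[0,0,0],0],[[61,2,40],[0,0,0],0],[[61,2,75],[0,0,0],0],[[61,2,96],[0,0,0],0],[[61,2,96],[0,0,0],0],[[61,2,96],[0,0,0],0],[[61,2,96],[0,0,0],1],[[61,2,96],[0,0,0],1],[[61,2,96],[0,0,0],1]]'
python3 -m jog '[[[0,0,0],[0,0,0],1],[[0,0,0],[0,0,0],1],[[0,0,0],[0,0,0],1],[[0,0,0],[0,0,0],1],[[0,0,0],[0,0,0],1],[[0,0,0],[0,0,0],1],[[0,0,-30],[0,0,0],1],[[0,0,-70],[0,0,0],1],[[0,0,-70],[0,0,0],1],[[0,0,-70],[0,0,0],1]]'
python3 - <<'E'
from h import *
tcp();a=cv2.cvtColor(cv2.imread("pics/w5.png"),6);b=cv2.cvtColor(cv2.convertScaleAbs(vision.capture("wrist"),alpha=1.5),7)
for g in(a,b): print(g[170:290:5,256].tolist(), g[248,200:315:4].tolist())
E
```

```text
time_s: 29.2
position: [0.4514, 0.0872, 0.0389]
tcp_rot: [[-0.998, -0.056, 0.003], [-0.056, 0.998, -0.0], [-0.003, -0.0, -1.0]]
force: [0.2, -0.4, 0.4]
opening: 0.854
time_s: 30.03
position: [0.4512, 0.0871, 0.109]
tcp_rot: [[-0.998, -0.056, 0.004], [-0.056, 0.998, -0.0], [-0.004, -0.001, -1.0]]
force: [0.4, -0.2, -4.2]
opening: 0.567
t 30.03 mag [-83.8  99.9] z 109.0 yaw 93.24 open 0.567 F [ 0.44 -0.22 -4.17] q6 -96
[178, 174, 167, 124, 123, 123, 113, 57, 133, 143, 114, 73, 70, 69, 68, 69, 67, 73, 76, 81, 79, 73, 127, 154] [46, 44, 45, 48, 127, 130, 94, 67, 69, 68, 67, 68, 68, 67, 68, 68, 70, 69, 71, 73, 70, 74, 83, 137, 136, 65, 59, 58, 61]
[255, 255, 131, 130, 130, 93, 90, 154, 148, 81, 74, 74, 74, 72, 74, 74, 74, 80, 83, 89, 87, 137, 255, 255] [55, 51, 54, 52, 127, 133, 105, 69, 72, 74, 74, 74, 73, 73, 74, 72, 74, 76, 75, 74, 77, 75, 87, 139, 136, 62, 61, 60, 59]
```

```bash
python3 -m jog '[[[-54,-101,0],[0,0,0],1],[[-54,-101,0],[0,0,0],1],[[-54,-101,0],[0,0,0],1],[[-54,-101,0],[0,0,0],1],[[-54,-101,0],[0,0,0],1],[[-54,-101,35],[0,0,0],1],[[-54,-101,70],[0,0,0],1],[[-54,-101,70],[0,0,0],1],[[-54,-101,70],[0,0,0],1],[[-54,-101,70],[0,0,0],0.35],[[-54,-101,70],[0,0,0],0.35],[[-54,-101,70],[0,0,0],0.35]]'
python3 -m jog '[[[0,0,0],[0,0,0],0.35],[[0,0,0],[0,0,0],0.35],[[0,0,-30],[0,0,0],0.35],[[0,0,-50],[0,0,0],0.35],[[20,0,-50],[0,0,0],0.35],[[60,0,-50],[0,0,0],1],[[65,0,-50],[0,0,0],1],[[65,0,-50],[0,0,0],1],[[65,0,-50],[0,0,0],1],[[65,0,-20],[0,0,0],1],[[65,0,15],[0,0,0],1],[[65,0,15],[0,0,0],1]]'
python3 -m jog '[[[0,0,0],[0,0,0],1],[[0,0,0],[0,0,0],1],[[0,0,0],[0,0,0],1],[[0,0,0],[0,0,0],1]]'
python3 -c "from h import *;tcp()"
```

```text
time_s: 31.08
position: [0.51, -0.0103, 0.039]
tcp_rot: [[-0.998, -0.057, 0.002], [-0.057, 0.998, -0.0], [-0.002, -0.001, -1.0]]
force: [0.4, -0.7, 0.2]
opening: 0.64
time_s: 32.08
position: [0.4435, -0.0139, 0.0171]
tcp_rot: [[-0.998, -0.056, -0.009], [-0.056, 0.998, 0.003], [0.009, 0.003, -1.0]]
force: [-1.4, 0.3, 0.1]
opening: 0.2
time_s: 32.42
position: [0.4463, -0.0146, 0.0247]
tcp_rot: [[-0.998, -0.056, 0.005], [-0.056, 0.998, -0.001], [-0.005, -0.002, -1.0]]
force: [0.0, -0.8, 1.4]
opening: 0.014
t 32.42 mag [-94.4  -1.3] z 24.7 yaw 93.23 open 0.014 F [ 0.02 -0.78  1.42] q6 -109
```

```bash
python3 -m jog '[[[-15,1,3],[0,0,0],1],[[-25,1,3],[0,0,0],1],[[-33,1,3],[0,0,0],1],[[-40,1,3],[0,0,0],1],[[-47,1,3],[0,0,0],1],[[-54,1,3],[0,0,0],1],[[-61,1,3],[0,0,0],1],[[-68,1,3],[0,0,0],1],[[-75,1,3],[0,0,0],1],[[-82,1,3],[0,0,0],1],[[-82,1,3],[0,0,0],1],[[-82,1,3],[0,0,0],1]]'
python3 -c "from h import *;tcp()"
python3 -m jog '[[[30,0,0],[0,0,0],1],[[50,0,-30],[0,0,0],1],[[65,40,-70],[0,0,0],0],[[65,80,-110],[0,0,0],0],[[65,120,-110],[0,0,0],0],[[65,160,-110],[0,0,0],0],[[65,200,-110],[0,0,0],0],[[65,240,-110],[0,0,0],0],[[65,280,-110],[0,0,0],0],[[75,320,-110],[0,0,0],0],[[80,332,-110],[0,0,0],0],[[80,332,-110],[0,0,0],0]]'
python3 - <<'E'
from h import *
tcp();im,o=find_cans();print(np.round(np.c_[tomag(o)*1000,o[:,2]],1).tolist());cv2.imwrite("pics/t4.png",im[:,:,::-1])
# lane profile at can-top height along mid lane
K,W=cam("top");xs=np.arange(-60,215,5)
P=OM+(np.c_[xs,0*xs]/1000)@RM.T;uv=px(K,W,np.c_[P,np.full(len(xs),.062)]).round().astype(int)
g=cv2.cvtColor(im,cv2.COLOR_RGB2GRAY);print([(int(x),int(g[v,u])) for x,(u,v) in zip(xs,uv)])
E
```

```text
time_s: 33.42
position: [0.5285, -0.0088, 0.0197]
tcp_rot: [[-0.998, -0.056, 0.004], [-0.056, 0.998, -0.001], [-0.004, -0.001, -1.0]]
force: [0.5, -1.1, -1.0]
opening: 0.008
t 33.42 mag [-12.   -0.2] z 19.7 yaw 93.22 open 0.008 F [ 0.46 -1.06 -0.98] q6 -106
time_s: 34.42
position: [0.4268, 0.3236, 0.1299]
tcp_rot: [[-0.998, -0.062, 0.002], [-0.062, 0.998, 0.003], [-0.002, 0.003, -1.0]]
force: [0.1, -0.2, -0.8]
opening: 0.683
t 34.42 mag [-95.  337.4] z 129.9 yaw 93.54 open 0.683 F [ 0.12 -0.16 -0.75] q6 -68
[[76.0, -283.4, 6.4], [9.3, 433.4, 6.5], [-11.8, -271.0, 6.5], [-173.3, -420.7, 10.0]]
[(-60, 120), (-55, 122), (-50, 121), (-45, 121), (-40, 119), (-35, 122), (-30, 120), (-25, 120), (-20, 118), (-15, 118), (-10, 118), (-5, 47), (0, 111), (5, 85), (10, 50), (15, 50), (20, 51), (25, 50), (30, 50), (35, 49), (40, 76), (45, 109), (50, 57), (55, 59), (60, 58), (65, 57), (70, 58), (75, 58), (80, 58), (85, 58), (90, 58), (95, 58), (100, 58), (105, 58), (110, 58), (115, 59), (120, 58), (125, 59), (130, 59), (135, 59), (140, 58), (145, 58), (150, 59), (155, 57), (160, 60), (165, 58), (170, 59), (175, 58), (180, 59), (185, 58), (190, 58), (195, 55), (200, 43), (205, 48), (210, 47)]
```

```bash
python3 -m jog '[[[0,0,0],[0,0,0],0],[[0,0,0],[0,0,0],0],[[0,0,0],[0,0,0],0],[[0,0,0],[0,0,0],0]]'; python3 -c "from h import *;tcp()"
```

```text
time_s: 34.8
position: [0.4286, 0.3171, 0.1296]
tcp_rot: [[-0.999, -0.054, 0.0], [-0.054, 0.999, -0.0], [-0.0, -0.0, -1.0]]
force: [0.2, 1.3, -0.1]
opening: 0.973
t 34.8 mag [-93.6 330.8] z 129.6 yaw 93.08 open 0.973 F [ 0.15  1.29 -0.1 ] q6 -69
```

```bash
python3 -m jog '[[[-2,0,40],[0,0,0],0],[[-2,0,75],[0,0,0],0],[[-2,0,93],[0,0,0],0],[[-2,0,93],[0,0,0],0],[[-2,0,93],[0,0,0],1],[[-2,0,93],[0,0,0],1],[[-2,0,93],[0,0,0],1],[[-2,0,93],[0,0,0],1],[[-2,0,93],[0,0,0],1],[[-2,0,93],[0,0,0],1],[[-2,0,93],[0,0,0],1],[[-2,0,93],[0,0,0],1]]'
python3 -m jog '[[[0,0,0],[0,0,0],1],[[0,0,-30],[0,0,0],1],[[0,0,-70],[0,0,0],1],[[0,0,-70],[0,0,0],1],[[0,0,-70],[0,0,0],1],[[0,0,-70],[0,0,0],1],[[0,0,-70],[0,0,0],1]]'
for i in 1 2 3 4 5 6 ; do python3 -m jog '[[[0,0,0],[0,0,0],1]]' | grep force; done; python3 -c "from h import *;tcp()"
```

```text
time_s: 35.8
position: [0.4302, 0.3182, 0.0374]
tcp_rot: [[-0.998, -0.057, 0.001], [-0.057, 0.998, -0.0], [-0.001, -0.0, -1.0]]
force: [-0.0, -3.9, 5.6]
opening: 0.569
time_s: 36.38
position: [0.4284, 0.3179, 0.1051]
tcp_rot: [[-0.998, -0.056, -0.004], [-0.056, 0.998, -0.001], [0.004, -0.001, -1.0]]
force: [-0.5, -0.5, -3.2]
opening: 0.568
force: [-0.4, -0.0, -4.2]
force: [0.3, 0.7, -3.2]
force: [0.4, -0.2, -4.0]
force: [0.6, -0.3, -3.4]
force: [-0.6, 0.0, -2.8]
force: [0.1, -0.1, -3.7]
t 36.88 mag [-92.2 332.1] z 106.5 yaw 93.22 open 0.563 F [ 0.12 -0.09 -3.74] q6 -69
```

```bash
python3 -m jog '[[[-60,-333,0],[0,0,0],1],[[-60,-333,0],[0,0,0],1],[[-60,-333,0],[0,0,0],1],[[-60,-333,0],[0,0,0],1],[[-60,-333,0],[0,0,0],1],[[-60,-333,0],[0,0,0],1],[[-60,-333,0],[0,0,0],1],[[-60,-333,0],[0,0,0],1],[[-60,-333,0],[0,0,0],1],[[-60,-333,0],[0,0,0],1],[[-60,-333,0],[0,0,0],1]]'
python3 -m jog '[[[0,0,0],[0,0,0],1],[[0,0,30],[0,0,0],1],[[0,0,60],[0,0,0],1],[[0,0,68],[0,0,0],1],[[0,0,68],[0,0,0],1],[[0,0,68],[0,0,0],0.35],[[0,0,68],[0,0,0],0.35],[[0,0,68],[0,0,0],0.35],[[0,0,68],[0,0,0],0.35],[[0,0,68],[0,0,0],0.35],[[0,0,40],[0,0,0],0.35],[[0,0,20],[0,0,0],0.35]]'
python3 -c "from h import *;tcp()"
python3 -m jog '[[[10,0,0],[0,0,0],0.35],[[30,0,0],[0,0,0],0.35],[[63,0,0],[0,0,0],1],[[63,0,0],[0,0,0],1],[[63,0,0],[0,0,0],1],[[63,0,30],[0,0,0],1],[[63,0,65],[0,0,0],1],[[63,0,65],[0,0,0],1],[[63,0,65],[0,0,0],1],[[63,0,65],[0,0,0],1],[[63,0,65],[0,0,0],1],[[63,0,65],[0,0,0],1]]'
python3 -c "from h import *;tcp()"
```

```text
time_s: 37.8
position: [0.508, -0.0107, 0.1065]
tcp_rot: [[-0.999, -0.054, -0.001], [-0.054, 0.999, 0.001], [0.001, 0.001, -1.0]]
force: [-1.1, 0.5, -3.4]
opening: 0.57
time_s: 38.8
position: [0.5081, -0.0106, 0.0871]
tcp_rot: [[-0.998, -0.056, -0.002], [-0.056, 0.998, 0.0], [0.002, 0.001, -1.0]]
force: [1.0, -0.5, 0.5]
opening: 0.651
t 38.8 mag [-32.5  -0.8] z 87.1 yaw 93.2 open 0.651 F [ 1.   -0.49  0.49] q6 -107
time_s: 39.8
position: [0.4471, -0.0145, 0.0237]
tcp_rot: [[-0.998, -0.056, 0.005], [-0.056, 0.998, -0.001], [-0.004, -0.002, -1.0]]
force: [0.1, -0.2, -0.6]
opening: 0.031
t 39.8 mag [-93.6  -1.3] z 23.7 yaw 93.23 open 0.031 F [ 0.07 -0.23 -0.59] q6 -109
```

Push (chain), then go to the last can at (9.4, 433.6).

```bash
python3 -m jog '[[[-15,1,3],[0,0,0],1],[[-25,1,3],[0,0,0],1],[[-33,1,3],[0,0,0],1],[[-40,1,3],[0,0,0],1],[[-47,1,3],[0,0,0],1],[[-54,1,3],[0,0,0],1],[[-61,1,3],[0,0,0],1],[[-68,1,3],[0,0,0],1],[[-75,1,3],[0,0,0],1],[[-82,1,3],[0,0,0],1],[[-82,1,3],[0,0,0],1],[[-82,1,3],[0,0,0],1]]'
python3 -c "from h import *;tcp()"
python3 -m jog '[[[30,0,0],[0,0,0],1],[[50,0,-30],[0,0,0],1],[[65,40,-70],[0,0,0],0],[[65,80,-110],[0,0,0],0],[[50,120,-110],[0,0,0],0],[[40,160,-110],[0,0,0],0],[[30,200,-110],[0,0,0],0],[[20,240,-110],[0,0,0],0],[[15,280,-110],[0,0,0],0],[[10,320,-110],[0,0,0],0],[[0,355,-110],[0,0,0],0],[[0,360,-110],[0,0,0],0]]'
python3 -m jog '[[[-21,73,0],[0,0,0],0],[[-21,73,0],[0,0,0],0],[[-21,73,0],[0,0,0],0],[[-21,73,0],[0,0,0],0],[[-21,73,0],[0,0,0],0],[[-21,73,0],[0,0,0],0]]'
python3 - <<'E'
from h import *
tcp();im,o=find_cans();print(np.round(np.c_[tomag(o)*1000,o[:,2]],1).tolist())
K,W=cam("top");xs=np.arange(-60,215,5)
P=OM+(np.c_[xs,0*xs]/1000)@RM.T;uv=px(K,W,np.c_[P,np.full(len(xs),.062)]).round().astype(int)
g=cv2.cvtColor(im,cv2.COLOR_RGB2GRAY);print([(int(x),int(g[v,u])) for x,(u,v) in zip(xs,uv)])
E
```

```text
time_s: 40.8
position: [0.5265, -0.0088, 0.0194]
tcp_rot: [[-0.998, -0.056, -0.001], [-0.056, 0.998, 0.0], [0.001, 0.0, -1.0]]
force: [-4.0, -0.8, 0.6]
opening: 0.003
t 40.8 mag [-14.  -0.] z 19.4 yaw 93.19 open 0.003 F [-3.96 -0.8   0.58] q6 -106
time_s: 41.8
position: [0.509, 0.357, 0.13]
tcp_rot: [[-0.998, -0.06, 0.006], [-0.06, 0.998, 0.005], [-0.006, 0.004, -1.0]]
force: [0.7, -0.9, 0.3]
opening: 0.68
time_s: 42.3
position: [0.5238, 0.4239, 0.1287]
tcp_rot: [[-0.998, -0.056, -0.0], [-0.056, 0.998, -0.0], [0.001, -0.0, -1.0]]
force: [-0.6, 0.4, 0.5]
opening: 0.996
t 42.3 mag [  7.4 432.2] z 128.7 yaw 93.18 open 0.996 F [-0.57  0.43  0.53] q6 -64
[[-10.2, -80.2, 4.8], [-11.9, -271.0, 6.5], [76.1, -282.9, 6.5], [-172.9, -420.2, 9.7]]
[(-60, 114), (-55, 115), (-50, 115), (-45, 114), (-40, 114), (-35, 116), (-30, 113), (-25, 113), (-20, 112), (-15, 112), (-10, 95), (-5, 73), (0, 87), (5, 47), (10, 47), (15, 47), (20, 48), (25, 48), (30, 47), (35, 47), (40, 102), (45, 91), (50, 100), (55, 47), (60, 44), (65, 47), (70, 46), (75, 47), (80, 46), (85, 45), (90, 76), (95, 70), (100, 54), (105, 54), (110, 55), (115, 55), (120, 55), (125, 55), (130, 56), (135, 54), (140, 54), (145, 55), (150, 55), (155, 54), (160, 56), (165, 55), (170, 56), (175, 53), (180, 54), (185, 54), (190, 54), (195, 51), (200, 40), (205, 44), (210, 44)]
```

```bash
python3 -m jog '[[[-2,1,40],[0,0,0],0],[[-2,1,75],[0,0,0],0],[[-2,1,92],[0,0,0],0],[[-2,1,92],[0,0,0],0],[[-2,1,92],[0,0,0],1],[[-2,1,92],[0,0,0],1],[[-2,1,92],[0,0,0],1],[[-2,1,92],[0,0,0],1],[[-2,1,92],[0,0,0],1],[[-2,1,92],[0,0,0],1],[[-2,1,92],[0,0,0],1],[[-2,1,92],[0,0,0],1]]'
python3 -m jog '[[[0,0,0],[0,0,0],1],[[0,0,-30],[0,0,0],1],[[0,0,-70],[0,0,0],1],[[0,0,-70],[0,0,0],1],[[0,0,-70],[0,0,0],1],[[0,0,-70],[0,0,0],1],[[0,0,-70],[0,0,0],1]]'
for i in 1 2 3 4 5 6 ; do python3 -m jog '[[[0,0,0],[0,0,0],1]]' | grep force; done; python3 -c "from h import *;tcp()"
```

```text
time_s: 43.35
position: [0.5264, 0.4257, 0.0375]
tcp_rot: [[-0.998, -0.057, 0.001], [-0.057, 0.998, -0.001], [-0.001, -0.001, -1.0]]
force: [-0.1, -3.4, 5.9]
opening: 0.567
time_s: 43.93
position: [0.5243, 0.4252, 0.1044]
tcp_rot: [[-0.998, -0.056, -0.004], [-0.056, 0.998, -0.002], [0.004, -0.002, -1.0]]
force: [-0.0, 0.7, -3.4]
opening: 0.562
force: [-0.3, -1.0, -3.4]
force: [0.1, 0.5, -3.3]
force: [-0.1, 0.3, -2.1]
force: [0.7, 1.1, -3.5]
force: [0.4, 0.0, -3.1]
force: [0.4, 0.0, -2.7]
t 44.43 mag [  9.8 434.1] z 106.5 yaw 93.22 open 0.569 F [ 0.36  0.04 -2.69] q6 -64
```

```bash
python3 -m jog '[[[42,-435,0],[0,0,0],1],[[42,-435,0],[0,0,0],1],[[42,-435,0],[0,0,0],1],[[42,-435,0],[0,0,0],1],[[42,-435,0],[0,0,0],1],[[42,-435,0],[0,0,0],1],[[42,-435,0],[0,0,0],1],[[42,-435,0],[0,0,0],1],[[42,-435,0],[0,0,0],1],[[42,-435,0],[0,0,0],1],[[42,-435,0],[0,0,0],1],[[42,-435,0],[0,0,0],1]]'
python3 -m jog '[[[0,0,0],[0,0,0],1],[[0,0,30],[0,0,0],1],[[0,0,60],[0,0,0],1],[[0,0,68],[0,0,0],1],[[0,0,68],[0,0,0],1],[[0,0,68],[0,0,0],0.35],[[0,0,68],[0,0,0],0.35],[[0,0,68],[0,0,0],0.35],[[0,0,68],[0,0,0],0.35],[[0,0,68],[0,0,0],0.35],[[0,0,40],[0,0,0],0.35],[[0,0,20],[0,0,0],0.35]]'
python3 -m jog '[[[10,0,0],[0,0,0],0.35],[[30,0,0],[0,0,0],0.35],[[63,0,0],[0,0,0],1],[[63,0,0],[0,0,0],1],[[63,0,0],[0,0,0],1],[[63,0,30],[0,0,0],1],[[63,0,65],[0,0,0],1],[[63,0,65],[0,0,0],1],[[63,0,65],[0,0,0],1],[[63,0,65],[0,0,0],1],[[63,0,65],[0,0,0],1],[[63,0,65],[0,0,0],1]]'
python3 -c "from h import *;tcp()"
```

```text
time_s: 45.43
position: [0.51, -0.0154, 0.1072]
tcp_rot: [[-0.999, -0.051, 0.003], [-0.051, 0.999, -0.002], [-0.003, -0.002, -1.0]]
force: [0.4, -0.4, -2.4]
opening: 0.567
time_s: 46.43
position: [0.5081, -0.0105, 0.0871]
tcp_rot: [[-0.998, -0.056, -0.002], [-0.056, 0.998, 0.0], [0.002, 0.001, -1.0]]
force: [1.4, -0.7, 0.8]
opening: 0.648
time_s: 47.43
position: [0.4472, -0.0145, 0.0237]
tcp_rot: [[-0.998, -0.056, 0.005], [-0.056, 0.998, -0.001], [-0.004, -0.002, -1.0]]
force: [0.3, -0.3, 0.4]
opening: 0.023
t 47.43 mag [-93.5  -1.3] z 23.7 yaw 93.23 open 0.023 F [ 0.26 -0.3   0.4 ] q6 -109
```

```bash
python3 -m jog '[[[-15,1,3],[0,0,0],1],[[-25,1,3],[0,0,0],1],[[-33,1,3],[0,0,0],1],[[-40,1,3],[0,0,0],1],[[-47,1,3],[0,0,0],1],[[-54,1,3],[0,0,0],1],[[-61,1,3],[0,0,0],1],[[-68,1,3],[0,0,0],1],[[-75,1,3],[0,0,0],1],[[-82,1,3],[0,0,0],1],[[-82,1,3],[0,0,0],1],[[-82,1,3],[0,0,0],1]]'
python3 -m jog '[[[30,0,0],[0,0,0],1],[[50,0,-30],[0,0,0],1],[[65,0,-70],[0,0,0],1],[[80,0,-110],[0,0,0],1],[[90,0,-150],[0,0,0],1],[[90,0,-180],[0,0,0],1],[[90,0,-180],[0,0,0],1]]'
python3 -m jog '[[[0,-40,0],[0,0,7],0],[[0,-80,0],[0,0,14],0],[[0,-120,0],[0,0,21],0],[[0,-150,0],[0,0,28],0],[[0,-180,0],[0,0,35],0],[[0,-180,0],[0,0,42],0],[[0,-180,0],[0,0,49],0],[[0,-180,0],[0,0,56],0],[[0,-180,0],[0,0,63],0],[[0,-180,0],[0,0,70],0],[[0,-180,0],[0,0,77],0],[[0,-180,0],[0,0,84],0]]'
python3 -m jog '[[[0,0,0],[0,0,2],0],[[0,0,0],[0,0,2],0],[[0,0,0],[0,0,2],0]]'
python3 - <<'E'
from h import *
tcp();s=bot.read_state();w=vision.capture("wrist");cv2.imwrite("pics/w10.png",w[:,:,::-1])
im,o=find_cans();print(np.round(np.c_[tomag(o)*1000,o[:,2]],1).tolist());cv2.imwrite("pics/t10.png",im[:,:,::-1])
np.savez("pose10.npz",R=s["tcp_rot"],p=s["position"])
a=cv2.resize(cv2.convertScaleAbs(im[115:275,235:395,::-1],alpha=1.6),(400,400),interpolation=2)
cv2.imwrite("pics/v10.png",np.hstack([a,cv2.resize(cv2.convertScaleAbs(w[60:260,156:356,::-1],alpha=1.5),(400,400),interpolation=2)]))
E
```

```text
time_s: 48.43
position: [0.4982, -0.0088, 0.0194]
tcp_rot: [[-0.996, -0.063, -0.059], [-0.063, 0.998, 0.003], [0.059, 0.007, -0.998]]
force: [-48.1, -27.7, 34.4]
opening: 0.002
time_s: 49.02
position: [0.4409, -0.0145, 0.2054]
tcp_rot: [[-0.998, -0.056, 0.015], [-0.056, 0.998, -0.004], [-0.014, -0.005, -1.0]]
force: [1.6, -0.1, -0.4]
opening: 0.002
time_s: 50.02
position: [0.4476, -0.1933, 0.199]
tcp_rot: [[-0.154, 0.988, 0.001], [0.988, 0.154, -0.001], [-0.001, 0.001, -1.0]]
force: [-0.1, -0.2, 0.2]
opening: 0.832
time_s: 50.27
position: [0.4477, -0.1932, 0.1989]
tcp_rot: [[-0.127, 0.992, 0.001], [0.992, 0.127, -0.0], [-0.001, 0.001, -1.0]]
force: [-0.3, 0.5, -0.6]
opening: 0.983
t 50.27 mag [-103.  -179.8] z 198.9 yaw 7.29 open 0.983 F [-0.27  0.47 -0.58] q6 -44
[[75.9, -282.8, 6.5], [-6.8, 0.6, 6.6], [93.7, 0.5, 7.3]]
```

View pics/v10.png

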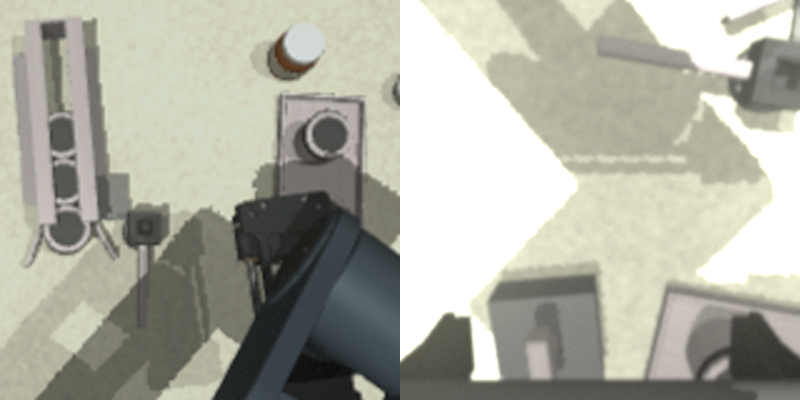

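```bash
python3 -m jog '[[[0,0,0],[0,0,-7],1],[[0,0,0],[0,0,-14],1],[[0,0,0],[0,0,-21],1],[[0,0,0],[0,0,-28],1],[[0,0,0],[0,0,-35],1],[[0,0,0],[0,0,-42],1],[[0,0,0],[0,0,-49],1],[[0,0,0],[0,0,-56],1],[[0,0,0],[0,0,-63],1],[[0,0,0],[0,0,-70],1],[[0,0,0],[0,0,-77],1],[[0,0,0],[0,0,-84],1]]' >/dev/null
python3 -m jog '[[[0,40,0],[0,0,-2],1],[[0,80,0],[0,0,-2],1],[[0,120,0],[0,0,-2],1],[[0,160,0],[0,0,-2],1],[[0,180,0],[0,0,-2],1],[[0,180,0],[0,0,-2],1],[[0,180,0],[0,0,-2],1]]'
python3 - <<'E'
from h import *
tcp();im,o=find_cans();print(np.round(np.c_[tomag(o)*1000,o[:,2]],1).tolist())
w=vision.capture("wrist");cv2.imwrite("pics/w11.png",w[:,:,::-1])
K,W=cam("top");xs=np.arange(-60,215,4)
P=OM+(np.c_[xs,0*xs]/1000)@RM.T;uv=px(K,W,np.c_[P,np.full(len(xs),.062)]).round().astype(int)
g=cv2.cvtColor(im,cv2.COLOR_RGB2GRAY);print([(int(x),int(g[v,u])) for x,(u,v) in zip(xs,uv)])
E
```

```text
time_s: 51.95
position: [0.4439, -0.0126, 0.1988]
tcp_rot: [[-0.998, -0.06, 0.001], [-0.06, 0.998, -0.001], [-0.001, -0.001, -1.0]]
force: [0.5, 0.3, -0.2]
opening: 0.005
t 51.95 mag [-96.7   0.8] z 198.8 yaw 93.43 open 0.005 F [ 0.55  0.34 -0.24] q6 -109
[[-12.4, -77.0, 8.8], [76.1, -282.7, 6.4], [-8.2, 1.0, 6.9], [-11.8, -270.9, 6.6], [93.4, 0.7, 6.5], [-173.2, -420.7, 10.0]]
[(-60, 40), (-56, 39), (-52, 38), (-48, 36), (-44, 32), (-40, 32), (-36, 30), (-32, 30), (-28, 76), (-24, 45), (-20, 33), (-16, 34), (-12, 47), (-8, 47), (-4, 47), (0, 48), (4, 48), (8, 47), (12, 74), (16, 93), (20, 86), (24, 76), (28, 48), (32, 48), (36, 49), (40, 49), (44, 49), (48, 49), (52, 49), (56, 48), (60, 54), (64, 102), (68, 94), (72, 103), (76, 71), (80, 48), (84, 48), (88, 49), (92, 49), (96, 49), (100, 48), (104, 49), (108, 47), (112, 57), (116, 95), (120, 60), (124, 58), (128, 65), (132, 58), (136, 57), (140, 58), (144, 58), (148, 58), (152, 58), (156, 58), (160, 59), (164, 58), (168, 58), (172, 59), (176, 58), (180, 57), (184, 57), (188, 58), (192, 58), (196, 55), (200, 44), (204, 46), (208, 46), (212, 46)]
```

```bash
python3 -m jog '[[[5,-1,40],[0,-5,0],1],[[5,-1,80],[0,-10,0],1],[[5,-1,120],[0,-10,0],1],[[5,-1,160],[0,-10,0],1],[[5,-1,185],[0,-10,0],1],[[5,-1,185],[0,-10,0],1],[[5,-1,185],[0,-10,0],1],[[-15,-1,185],[0,-10,0],1],[[-35,-1,185],[0,-10,0],1],[[-43,-1,185],[0,-10,0],1]]'
python3 -c "from h import *;tcp();print(np.round(bot.read_state()['tcp_rot'],3).tolist())"
```

```text
time_s: 52.88
position: [0.4916, -0.0146, 0.0149]
tcp_rot: [[-0.982, -0.055, 0.18], [-0.055, 0.998, 0.006], [-0.18, -0.004, -0.984]]
force: [-0.4, -0.7, 0.8]
opening: 0.009
t 52.88 mag [-49.2  -3.9] z 14.9 yaw 93.14 open 0.009 F [-0.39 -0.75  0.76] q6 -125
[[-0.982, -0.055, 0.18], [-0.055, 0.998, 0.006], [-0.18, -0.004, -0.984]]
```

```bash
python3 -m jog '[[[-4,3,0.7],[0,0,0],1],[[-4,3,0.7],[0,0,0],1]]' | egrep 'force'; for i in 1 2 3 4 5; do python3 -m jog '[[[-3.9,0,0.7],[0,0,0],1],[[-3.9,0,0.7],[0,0,0],1]]' | egrep 'force'; python3 -c "from h import *;tcp()"; done
```

```text
force: [0.3, 0.2, -0.8]
force: [-0.5, 0.0, 0.5]
t 53.22 mag [-44.9   1.1] z 14.4 yaw 93.17 open 0.004 F [-0.51  0.    0.54] q6 -123
force: [0.6, -0.4, -0.7]
t 53.38 mag [-41.1   1.5] z 13.9 yaw 93.19 open 0.005 F [ 0.58 -0.43 -0.7 ] q6 -122
force: [-3.9, -1.4, 1.2]
t 53.55 mag [-39.2   2.5] z 13.4 yaw 93.23 open 0.003 F [-3.88 -1.4   1.19] q6 -121
force: [-9.7, -4.7, 6.7]
t 53.72 mag [-38.5   3.3] z 13.0 yaw 93.26 open 0.006 F [-9.75 -4.73  6.71] q6 -121
force: [-6.4, -1.4, 2.9]
t 53.88 mag [-35.5   3.6] z 12.8 yaw 93.24 open 0.004 F [-6.36 -1.42  2.85] q6 -120
```

```bash
for i in 1 2 3 4 5 6; do python3 -m jog '[[[-3.9,-0.5,0.7],[0,0,0],1],[[-3.9,-0.5,0.7],[0,0,0],1]]' >/dev/null; python3 -c "from h import *;tcp()"; done
```

```text
t 54.05 mag [-30.1   3. ] z 12.9 yaw 93.24 open 0.009 F [-5.74  0.63  2.35] q6 -119
t 54.22 mag [-25.7   2.4] z 12.8 yaw 93.25 open 0.006 F [-6.75  0.17  1.61] q6 -119
t 54.38 mag [-21.8   2. ] z 12.8 yaw 93.26 open 0.004 F [-5.68  0.33  2.38] q6 -118
t 54.55 mag [-18.2   1.6] z 12.7 yaw 93.26 open 0.007 F [-7.59 -0.27  3.34] q6 -118
t 54.72 mag [-14.   1.] z 12.7 yaw 93.26 open 0.003 F [-5.61  0.07  1.24] q6 -118
t 54.88 mag [-9.9  0.4] z 12.6 yaw 93.26 open 0.006 F [-6.   -0.48  1.07] q6 -117
```

```bash
python3 -m jog '[[[30,0,-5],[0,0,0],1],[[59,0,-11],[0,0,0],1],[[59,0,-11],[0,0,0],1],[[45,0,-48],[0,5,0],1],[[38,0,-88],[0,10,0],1],[[31,0,-128],[0,10,0],1],[[25,0,-168],[0,10,0],1],[[25,0,-198],[0,10,0],1],[[25,0,-198],[0,10,0],1],[[25,0,-198],[0,10,0],1]]'
python3 - <<'E'
from h import *
tcp();im,o=find_cans();print(np.round(np.c_[tomag(o)*1000,o[:,2]],1).tolist());print(delta(np.r_[OM+RM@[-.125,-.30],.2],7.3))
E
```

```text
time_s: 55.72
position: [0.4789, -0.0134, 0.2089]
tcp_rot: [[-0.998, -0.056, 0.011], [-0.056, 0.998, -0.003], [-0.011, -0.004, -1.0]]
force: [0.3, 0.5, 0.1]
opening: 0.004
t 55.72 mag [-61.8  -1.9] z 208.9 yaw 93.22 open 0.004 F [0.33 0.49 0.1 ] q6 -108
[[-11.9, -271.0, 6.5], [76.0, -282.8, 6.5], [-172.9, -420.1, 9.7]]
([61.9, -298.5, 6.9], np.float64(85.92))
```

```bash
python3 -m jog '[[[10,-35,7],[0,0,7],0],[[20,-70,7],[0,0,14],0],[[30,-105,7],[0,0,21],0],[[40,-140,7],[0,0,28],0],[[50,-175,7],[0,0,35],0],[[60,-210,7],[0,0,42],0],[[62,-245,7],[0,0,49],0],[[62,-280,7],[0,0,56],0],[[62,-298,7],[0,0,63],0],[[62,-298,7],[0,0,70],0],[[62,-298,7],[0,0,77],0],[[62,-298,7],[0,0,84],0]]' >/dev/null
python3 -m jog '[[[0,0,0],[0,0,2],0],[[0,0,0],[0,0,2],0],[[0,0,0],[0,0,2],0]]' >/dev/null
python3 - <<'E'
from h import *
tcp();s=bot.read_state();K,W=cam("wrist",s);w=vision.capture("wrist");cv2.imwrite("pics/w12.png",w[:,:,::-1])
im,o=find_cans();print(np.round(np.c_[tomag(o)*1000,o[:,2]],1).tolist());cv2.imwrite("pics/t12.png",im[:,:,::-1])
uv=px(K,W,[[.4204,-.2743,.08]])[0];print("pred",uv,"hub",px(K,W,[[.5357,-.089,.057]])[0])
g=cv2.cvtColor(w,cv2.COLOR_RGB2GRAY);x,y=uv.astype(int);print(w.shape,g[y-30:y+31:3,x-40:x+41:4])
E
```

```text
t 57.02 mag [-127.5 -298.5] z 195.4 yaw 7.28 open 0.98 F [ 0.34 -0.31  0.17] q6 -55
[[-10.2, -80.3, 5.0], [76.1, -282.9, 6.5]]
pred [252.74822535 149.06468586] hub [398.04017314 -33.3196008 ]
(384, 512, 3) [[217 218 205 139 136 135 135 134 132 131 131 130 119  92  74  74  73  72
  119 115 117]
 [219 217 211 137 136 134 135 134 132 130 130 120  82  77  74  73  72  72
  117 114 117]
 [217 213 211 138 134 133 134 131 131 129 121  84  76  75  75  73  72  74
  117 114 114]
 [211 217 212 137 133 134 132 131 128 102  95  91  76  75  73  73  72  71
  115 119 115]
 [210 214 217 141 133 132 131 130 111 102 101 100  76  74  74  73  71  71
  110 158 117]
 [209 212 216 147 132 131 129 126  83 102 102 101  75  73  72  71  70  71
  108 120 114]
 [213 212 215 158 133 130 107  84  80 100 102 100  73  72  72  71  70  71
  111 117 115]
 [218 211 217 167 131 110  83  79  79  99 103 100  76  73  71  71  70  70
  129 141 144]
 [217 216 220 174 122  85  80  79  78  99 101  99  77  72  72  70  70  70
  107 123 117]
 [213 210 217 190  87  81  82  79  78  95 102 100  79  72  73  70  70  69
  102 115 114]
 [21
[... 275 characters left out ...]
5 187  84  81  80  81  78  86 100  98  90  71  73  71  70  72
  101 145 148]
 [233 233 198 156  85  83  96  96  96  92 100  97  94  86  92  92  85  88
  110 145 149]
 [231 188 157 155  91  96 100  99  98  98 111 119 107  93  93  93  91  92
  106 149 153]
 [173 152 154 154 112 101 100 100  98  97 112 115 114  93  93  93  91  90
  103 146 147]
 [152 151 153 157 118 102  99  99  99  96  96  92  92  94  94  94  93  93
  106 148 143]
 [154 153 155 155 126 101  99 100 101  99 103 107 115 119 128 130 138 140
  148 149 147]
 [155 153 151 151 139 128 134 137 142 146 148 150 154 150 148 141 149 143
  149 148 148]
 [163 157 152 154 156 152 148 152 149 148 148 147 150 145 146 141 147 148
  152 143 150]]
```

Run:
```python
from h import *
s=bot.read_state();K,W=cam("wrist",s)
g=cv2.cvtColor(cv2.imread("pics/w12.png"),6).astype(float)
L=[];R=[]
for v in range(130,164):
    r=g[v,236:272];up=np.interp(np.arange(0,35,.1),np.arange(36),r)
    m=up>88
    c=np.flatnonzero(m[100:260]);
    if len(c)==0: continue
    k=int((252-236)*10)
    a=k
    while a>0 and m[a]:a-=1
    b=k
    while b<349 and m[b]:b+=1
    if 7<(b-a)/10<16: L.append((v,236+a/10));R.append((v,236+b/10))
L=np.array(L);R=np.array(R);print(len(L),np.c_[L,R[:,1]].round(1).tolist())
for v in (120,124,126,127,128,129,130,131,132): print(v,g[v,244:264].astype(int).tolist())
for v in range(158,172): print(v,g[v,244:264].astype(int).tolist())
```

```text
25 [[133.0, 245.1, 258.1], [134.0, 245.5, 258.3], [135.0, 245.7, 258.3], [136.0, 245.8, 258.4], [137.0, 246.0, 258.4], [138.0, 246.1, 258.4], [139.0, 246.4, 258.7], [140.0, 246.4, 258.7], [141.0, 246.5, 258.9], [142.0, 246.5, 258.9], [143.0, 246.5, 258.9], [144.0, 246.6, 259.0], [145.0, 246.8, 259.1], [146.0, 246.9, 259.1], [147.0, 247.2, 259.2], [148.0, 247.3, 259.2], [149.0, 247.2, 259.2], [150.0, 247.1, 259.4], [153.0, 247.5, 259.8], [154.0, 247.7, 259.9], [155.0, 247.8, 260.0], [156.0, 247.8, 260.0], [157.0, 248.2, 260.2], [158.0, 248.2, 260.2], [159.0, 248.4, 260.4]]
120 [132, 131, 132, 131, 131, 130, 131, 130, 130, 130, 130, 130, 128, 127, 125, 118, 110, 95, 89, 89]
124 [131, 130, 130, 130, 130, 129, 130, 129, 126, 123, 117, 106, 95, 85, 79, 78, 76, 75, 77, 76]
126 [130, 129, 129, 126, 125, 121, 120, 118, 110, 99, 94, 88, 81, 78, 77, 75, 75, 75, 77, 75]
127 [130, 128, 125, 121, 112, 107, 105, 105, 99, 92, 89, 87, 86, 82, 79, 75, 76, 75, 75, 74]
128 [128, 124, 118, 107, 102, 97, 97, 96, 95, 94, 93, 94, 91, 88, 81, 76, 76, 76, 74, 75]
129 [127, 121, 110, 103, 98, 99, 97, 98, 99, 
[... 913 characters left out ...]
 111, 117, 123, 123, 119, 120, 119, 116, 107, 98, 96, 94]
165 [96, 96, 98, 97, 99, 104, 112, 121, 124, 126, 130, 129, 127, 127, 127, 123, 114, 103, 95, 94]
166 [97, 98, 98, 97, 99, 103, 110, 121, 125, 126, 126, 125, 125, 127, 128, 125, 117, 103, 96, 94]
167 [98, 97, 97, 98, 97, 97, 102, 108, 112, 114, 113, 113, 115, 120, 123, 120, 114, 104, 94, 94]
168 [99, 99, 98, 98, 96, 95, 96, 101, 102, 103, 103, 102, 104, 108, 110, 109, 104, 97, 93, 93]
169 [97, 98, 99, 98, 96, 93, 94, 97, 98, 99, 99, 98, 97, 98, 98, 98, 96, 94, 93, 94]
170 [99, 98, 97, 96, 96, 94, 93, 95, 96, 96, 95, 94, 92, 92, 92, 91, 92, 92, 93, 94]
171 [98, 98, 98, 96, 96, 95, 93, 94, 95, 94, 94, 91, 91, 91, 90, 92, 95, 95, 94, 95]
```

Run:
```python
from h import *
s=bot.read_state();K,W=cam("wrist",s);tcp()
f=lambda v:251.85+(v-136)*(254.1-252.1)/(157-136)+.25
P=ray(K,W,[(f(v),v) for v in (127.5,130,147,163.5,167.5)],.080)
print(P.round(4).tolist(),[round(1000*np.hypot(*(P[i]-P[j])),1) for i,j in((0,4),(1,4),(0,3))])
d=P[0]-P[3];print("key y heading",np.degrees(np.arctan2(d[1],d[0])))
c,_=cv2.findContours((cv2.cvtColor(cv2.imread("pics/t12.png"),6)[150:300,330:400]<0).astype(np.uint8),0,1)
# hub in top picture: square, orientation
g=cv2.cvtColor(cv2.imread("pics/t12.png"),6);Kt,Wt=cam("top");u,v=px(Kt,Wt,[[.5357,-.089,.057]])[0].astype(int)
print(u,v);print(g[v-12:v+13,u-12:u+13])
```

```text
t 57.12 mag [-127.2 -298.6] z 196.1 yaw 7.27 open 0.989 F [-0.42 -0.29 -0.67] q6 -55
[[0.4166, -0.253], [0.4172, -0.2555], [0.4209, -0.2725], [0.4247, -0.2896], [0.4257, -0.2938]] [np.float64(41.8), np.float64(39.3), np.float64(37.5)]
key y heading 102.512325353661
292 205
[[ 80  80  80  81  80  81  95 122 124 126 126 126 123 120 121 125 126 127
  126 124 124 126 126 127 127]
 [ 80  79  80  79  80  80  84 104 123 126 126 125 122 120 122 127 127 127
  127 126 126 126 127 127 127]
 [ 81  80  80  79  80  80  79  92 123 125 125 123 124 123 123 127 127 127
  127 126 127 125 126 127 126]
 [ 81  81  79  79  81  80  79  94 125 117  96  95  96  96  97 106 127 127
  127 120  96  96 105 124 122]
 [ 81  81  80  81  80  80  80  93 117  91  76  76  77  76  78  84  97  97
   98  93  76  77  93 124 121]
 [ 81  81  81  80  80  80  79  82  91  76  76  76  78  78  79  78  77  77
   77  77  77  78  94 126 126]
 [ 80  80  80  80  80  75  63  64  64  64  63  62  64  65  65  65  65  68
   69  73  77  79  94 127 127]
 [ 80  78  73  72  73  65  45  54  54  54  53  53  55  54  54  54  55  56
   57  66  76  77
[... 1099 characters left out ...]
51  51  51  52  51  51  50  52  51  51
   54  78 115 126 125 124 123]
 [ 77 109 107 104  97  70  42  42  42  41  41  45  46  44  41  41  42  41
   57  99 125 126 127 126 125]
 [ 76  88  97 118 116 103  68  48  49  53  68 100  99  89  54  67  80 107
  109 119 125 126 127 126 126]
 [ 76  77  92 124 123 118  98  90  73  57  79 117 115 102  59  77  94 127
  127 126 126 126 125 123 125]
 [ 86  77  94 125 124 120 107 106  99  89  87 116 113 102  64  76  92 126
  126 127 127 125 123 123 126]
 [105  87  93 125 125 120 106 109 110 102  92 116 113 103  66  74  92 125
  127 126 125 124 123 123 125]
 [107 101  93 126 126 121 108 110 111 102  90 117 113 102  65  75  92 125
  126 126 125 123 124 124 124]]
```

```bash
python3 -c "
from h import *
print(delta([.4208,-.2737,.046],12.5))"
```

```text
([40.2, -4.1, 150.2], np.float64(-5.23))
```

```bash
python3 -m jog '[[[20,-4,0],[0,0,-5.2],0],[[40,-4,0],[0,0,-5.2],0],[[40,-4,0],[0,0,-5.2],0],[[40,-4,30],[0,0,-5.2],0],[[40,-4,60],[0,0,-5.2],0],[[40,-4,90],[0,0,-5.2],0],[[40,-4,90],[0,0,-5.2],0],[[40,-4,90],[0,0,-5.2],0]]'; python3 -c "
from h import *
print(delta([.4208,-.2737,.046],12.5))"
```

```text
time_s: 57.78
position: [0.4209, -0.2741, 0.1061]
tcp_rot: [[-0.215, 0.977, -0.003], [0.977, 0.215, 0.002], [0.003, -0.002, -1.0]]
force: [0.3, -0.2, 0.9]
opening: 1.004
([0.3, 0.2, 60.1], np.float64(-0.07))
```

```bash
python3 -m jog '[[[0,0,30],[0,0,0],0],[[0,0,55],[0,0,0],0],[[0,0,60],[0,0,0],0],[[0,0,60],[0,0,0],0.5],[[0,0,60],[0,0,0],0.5],[[0,0,60],[0,0,0],0.8],[[0,0,60],[0,0,0],1],[[0,0,60],[0,0,0],1],[[0,0,60],[0,0,0],1],[[0,0,60],[0,0,0],1],[[0,0,60],[0,0,0],1],[[0,0,60],[0,0,0],1]]'
python3 -m jog '[[[0,0,0],[0,0,0],1],[[0,0,0],[0,0,0],1],[[0,0,0],[0,0,0],1],[[0,0,0],[0,0,0],1]]'; python3 -c "
from h import *
tcp();print(bot.read_state()['moment'],bot.read_state()['position'])"
```

```text
time_s: 58.78
position: [0.4214, -0.2745, 0.0473]
tcp_rot: [[-0.215, 0.977, 0.0], [0.977, 0.215, -0.0], [-0.0, 0.0, -1.0]]
force: [-0.0, 0.9, -0.5]
opening: 0.403
time_s: 59.12
position: [0.4214, -0.2744, 0.0471]
tcp_rot: [[-0.215, 0.977, -0.0], [0.977, 0.215, 0.0], [0.0, -0.0, -1.0]]
force: [-0.4, -0.2, -0.1]
opening: 0.157
t 59.12 mag [-133.8 -259.4] z 47.1 yaw 12.42 open 0.157 F [-0.37 -0.22 -0.13] q6 -58
[-0.06601265  0.02692877  0.0303867 ] [ 0.42137362 -0.27443375  0.0470798 ]
```

```bash
python3 -m jog '[[[0,0,-2],[0,0,0],1],[[0,0,-10],[0,0,0],1],[[0,0,-20],[0,0,0],1],[[0,0,-35],[0,0,0],1],[[0,0,-60],[0,0,0],1],[[0,0,-90],[0,0,0],1],[[0,0,-105],[0,0,0],1],[[0,0,-105],[0,0,0],1],[[0,0,-105],[0,0,0],1]]'
python3 - <<'E'
from h import *
tcp();K,W=cam("top");print("top hub",ray(K,W,[292.5,205.5],.057))
z=np.load("pose10.npz");s=dict(tcp_rot=z["R"],position=z["p"]);Kw,Ww=cam("wrist",s)
g=cv2.cvtColor(cv2.imread("pics/w10.png"),6);u,v=px(Kw,Ww,[.5357,-.089,.057])[0];print(u,v)
u,v=345,98
print(g[v-22:v+24:2,u-24:u+26:2])
E
```

```text
time_s: 59.87
position: [0.4218, -0.2748, 0.1535]
tcp_rot: [[-0.215, 0.977, 0.002], [0.977, 0.215, -0.002], [-0.003, 0.002, -1.0]]
force: [0.2, -0.2, -1.3]
opening: 0.156
t 59.87 mag [-133.5 -259.7] z 153.5 yaw 12.42 open 0.156 F [ 0.19 -0.24 -1.27] q6 -58
top hub [[ 0.53517061 -0.08955057]]
349.52292854599494 96.61488034812047
[[126 134 149 184 202 208 211 207 199 199 203 208 216 218 207 125 138 151
  151 151 151 152 153 152 152]
 [183 189 199 202 206 207 207 192 158 142 154 173 185 190 178 107 130 140
  149 150 152 151 153 151 151]
 [209 208 207 202 199 180 139 102  78  85  93 100 106 115 122 101 116 123
  138 146 148 150 150 152 151]
 [208 209 211 199 185 118  68  64  69  85  88  89  91  94  96  96  99 100
  104 112 117 123 129 137 145]
 [205 211 217 181 134  79  62  64  73  88  88  94  96  98  97  98  98  97
   96  96  97  97 100 104 122]
 [205 200 170 120  88  64  62  64  77  86  88  95  95  95  96  97  99  97
   96  96  96  96  99 101 125]
 [192 181 116 106  95  64  63  65  82  88  92  94  83  82  86  88  91  92
   93  96  96  97  99 103 138]
 [182 174 157 158 139 106  64  70  
[... 945 characters left out ...]
87  91  88  89  90  90  88  89  90  89
   91  98 104 163 226 230 233]
 [191 122  69  63  62  68  82  84  87  88  88  89  90  90  89  90  90  89
   92 100 110 188 227 228 230]
 [209 173  97  70  68  72  74  75  76  78  79  83  86  87  87  90  90  91
   92  97 125 216 230 226 227]
 [204 151 114  97  84  82  80  81  84  81  81  83  84  97 101  96  96 106
  105 109 155 227 231 228 228]
 [199 156 118 119 117 111 105 100 101 101 109 112 118 138 144 143 144 197
  211 211 218 232 234 232 230]
 [208 189 142 121 121 120 117 119 122 121 124 122 129 147 152 155 164 225
  236 234 234 235 236 235 233]
 [212 210 191 132 120 118 117 121 123 123 124 123 134 149 151 154 180 230
  235 234 233 234 235 236 235]]
```

```bash
python3 -c "
from h import *
print(delta([.5355,-.0893,.150],-1.4))"
```

```text
([156.7, 151.0, 3.3], np.float64(13.82))
```

```bash
python3 -m jog '[[[25,25,3],[0,0,2],1],[[50,50,3],[0,0,5],1],[[75,75,3],[0,0,8],1],[[100,100,3],[0,0,11],1],[[125,125,3],[0,0,13.8],1],[[150,145,3],[0,0,13.8],1],[[156.7,151,3],[0,0,13.8],1],[[156.7,151,3],[0,0,13.8],1],[[156.7,151,3],[0,0,13.8],1],[[156.7,151,3],[0,0,13.8],1]]'; python3 -c "
from h import *
tcp();print(delta([.5355,-.0893,.110],-1.4))
im,o=find_cans();cv2.imwrite('pics/t13.png',im[:,:,::-1]);print(np.round(np.c_[tomag(o)*1000,o[:,2]],1).tolist())"
```

```text
time_s: 60.7
position: [0.5341, -0.0898, 0.1484]
tcp_rot: [[0.025, 1.0, -0.002], [1.0, -0.025, 0.0], [0.0, -0.002, -1.0]]
force: [-0.7, -1.0, -1.6]
opening: 0.157
t 60.7 mag [-11.  -81.3] z 148.4 yaw -1.42 open 0.157 F [-0.74 -0.95 -1.61] q6 -20
([0.5, 1.5, 38.3], np.float64(-0.02))
[[-11.9, -270.9, 6.5], [76.1, -282.7, 6.4]]
```

```bash
python3 -m jog '[[[0.5,1,20],[0,0,0],1],[[0.5,1,40],[0,0,0],1],[[0.5,1,45],[0,0,0],1],[[0.5,1,45],[0,0,0],1],[[0.5,1,45],[0,0,0],1]]' >/dev/null; python3 -c "
from h import *
tcp();print(delta([.5355,-.0893,.110],-1.4))"
for i in 1 2 3 4; do python3 -m jog '[[[0,0,2],[0,0,0],1],[[0,0,4],[0,0,0],1],[[0,0,4],[0,0,0],1]]' | egrep 'force|pos'|tr '\n' ' '; done
```

```text
t 61.17 mag [ -9.1 -81. ] z 104.3 yaw -1.47 open 0.156 F [-0.09  0.48 -0.66] q6 -20
([0.1, -0.4, -5.7], np.float64(-0.07))
position: [0.5364, -0.0887, 0.1006] force: [0.4, -0.3, -1.7] position: [0.536, -0.0883, 0.0959] force: [-1.2, -0.4, -1.6] position: [0.536, -0.0884, 0.0917] force: [0.5, -1.1, -0.5] position: [0.536, -0.0884, 0.0877] force: [0.6, 0.3, -0.1]
```

```bash
for i in 1 2 3 4; do python3 -m jog '[[[0,0,2],[0,0,0],1],[[0,0,4],[0,0,0],1],[[0,0,4],[0,0,0],1]]' | egrep 'force|pos'|tr '\n' ' ';echo; done
```

```text
position: [0.536, -0.0884, 0.0838] force: [0.3, 1.7, -1.9] 
position: [0.536, -0.0884, 0.0798] force: [0.7, 0.9, -0.2] 
position: [0.536, -0.0884, 0.0758] force: [0.2, 0.0, -1.3] 
position: [0.5366, -0.0886, 0.0739] force: [-1.8, 1.4, 11.8]
```

```bash
python3 -m jog '[[[0,0,-1.5],[0,0,6],1],[[0,0,-1.5],[0,0,12],1],[[0,0,-1.5],[0,0,18],1],[[0,0,-1.5],[0,0,24],1],[[0,0,-1.5],[0,0,30],1],[[0,0,-1.5],[0,0,36],1],[[0,0,-1.5],[0,0,42],1],[[0,0,-1.5],[0,0,48],1],[[0,0,-1.5],[0,0,54],1],[[0,0,-1.5],[0,0,60],1],[[0,0,-1.5],[0,0,66],1],[[0,0,-1.5],[0,0,66],1]]'; python3 -c "
from h import *
tcp();print(bot.read_state()['moment'])"
```

```text
time_s: 64.17
position: [0.5389, -0.0897, 0.0744]
tcp_rot: [[0.924, 0.383, 0.006], [0.383, -0.924, -0.003], [0.005, 0.005, -1.0]]
force: [3.7, -1.9, 0.2]
opening: 0.162
t 64.17 mag [ -6.2 -81.5] z 74.4 yaw -67.47 open 0.162 F [ 3.75 -1.87  0.16] q6 46
[-0.42255772 -0.54878962 -0.00249358]
```

```bash
for i in 1 2 3; do python3 -m jog '[[[0,0,0],[0,0,1.5],1],[[0,0,0],[0,0,3],1],[[0,0,0],[0,0,3],1]]' >/dev/null; python3 -c "
from h import *
tcp();print(np.round(bot.read_state()['moment'],2))"; done
python3 - <<'E'
from h import *
im,_=find_cans();cv2.imwrite('pics/t14.png',im[:,:,::-1])
cv2.imwrite('pics/v14.png',cv2.convertScaleAbs(np.hstack([cv2.resize(im[115:275,215:375,::-1],(400,400),interpolation=2),cv2.resize(vision.capture('scene')[140:300,120:280,::-1],(400,400),interpolation=2)]),alpha=1.6))
E
```

```text
t 64.42 mag [ -6.2 -81.6] z 74.4 yaw -70.25 open 0.157 F [ 4.73 -2.68  0.4 ] q6 49
[-0.61 -0.7   0.07]
t 64.67 mag [ -6.2 -81.7] z 74.4 yaw -73.26 open 0.153 F [ 3.78 -2.79  0.28] q6 52
[-0.65 -0.71  0.09]
t 64.92 mag [ -6.1 -81.8] z 74.4 yaw -76.25 open 0.16 F [ 5.06 -3.11 -0.06] q6 55
[-0.72 -0.68  0.1 ]
```

```bash
python3 -m jog '[[[1.5,0.5,0],[0,0,2],1],[[3,1,0],[0,0,3],1],[[3,1,0],[0,0,3],1],[[3,1,0],[0,0,3],1]]' >/dev/null; python3 -c "
from h import *
tcp();print(np.round(bot.read_state()['moment'],2))"
python3 -m jog '[[[0,0,0],[0,0,0],0.9],[[0,0,0],[0,0,0],0.75],[[0,0,0],[0,0,0],0.6],[[0,0,0],[0,0,0],0.6],[[0,0,0],[0,0,0],0.6],[[0,0,0],[0,0,0],0.6],[[0,0,0],[0,0,0],0.6],[[0,0,-20],[0,0,0],0.6],[[0,0,-50],[0,0,0],0.6],[[0,0,-90],[0,0,0],0.6],[[0,0,-120],[0,0,0],0.6],[[0,0,-120],[0,0,0],0.6]]'
python3 -m jog '[[[-40,0,0],[0,0,0],0.6],[[-80,0,0],[0,0,0],0.6],[[-110,0,0],[0,0,0],0.6],[[-110,0,-40],[0,0,0],0.6],[[-110,0,-60],[0,0,0],0.6],[[-110,0,-60],[0,0,0],0.6]]'
python3 - <<'E'
from h import *
tcp();im,o=find_cans();cv2.imwrite('pics/t15.png',im[:,:,::-1]);print(np.round(np.c_[tomag(o)*1000,o[:,2]],1).tolist())
K,W=cam("top");u,v=px(K,W,[.5405,-.05,.06])[0].astype(int);print(u,v)
cv2.imwrite('pics/v15.png',cv2.convertScaleAbs(np.hstack([cv2.resize(im[v-85:v+75,u-60:u+100,::-1],(400,400),interpolation=2),cv2.resize(vision.capture('scene')[160:320,120:280,::-1],(400,400),interpolation=2)]),alpha=1.6))
E
```

```text
t 65.35 mag [ -5.5 -81.8] z 74.3 yaw -79.21 open 0.154 F [-0.01 -6.34  3.97] q6 58
[-1.12  0.16  0.13]
time_s: 66.35
position: [0.5433, -0.0899, 0.1998]
tcp_rot: [[0.983, 0.185, 0.012], [0.185, -0.983, -0.004], [0.011, 0.006, -1.0]]
force: [0.9, -0.1, -0.1]
opening: 0.401
time_s: 66.85
position: [0.4326, -0.1099, 0.2567]
tcp_rot: [[0.983, 0.184, 0.007], [0.184, -0.983, -0.003], [0.006, 0.005, -1.0]]
force: [0.6, -1.1, 0.3]
opening: 0.403
t 66.85 mag [-113.5  -95.8] z 256.7 yaw -79.42 open 0.403 F [ 0.64 -1.07  0.25] q6 51
[[-11.8, -270.9, 6.7], [76.0, -283.1, 6.3], [-173.8, -421.0, 10.2]]
277 203
```

View pics/v15.png

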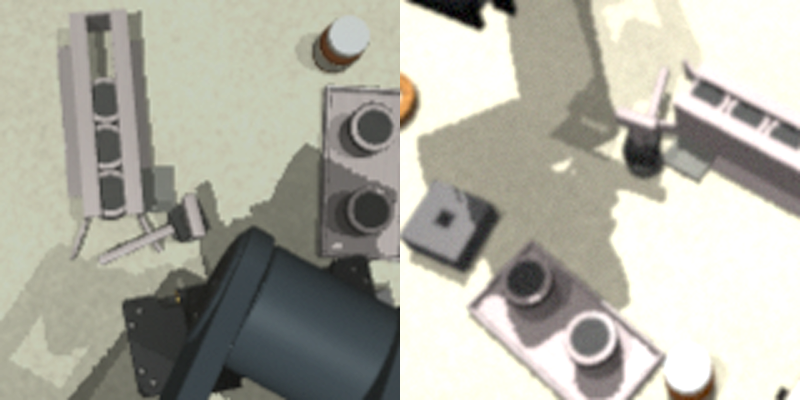

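Run:
```python
from h import *
K,W=cam("top");g=cv2.cvtColor(cv2.imread("pics/t15.png"),6).astype(np.float32)
H=OM+RM@[-.010,-.080]
for z in(.043,):
  for H in (H,np.array([.5354,-.0893])):
    r=np.arange(.035,.1,.002);pr=[]
    for r0 in (.04,.06,.08,.098):
        best=[]
        for b in np.arange(50,85,.5):
            h=np.radians(183.2-b);p=H+r0*np.array([np.cos(h),np.sin(h)])
            u,v=px(K,W,[*p,z])[0];best.append(cv2.remap(g,np.float32([[u]]),np.float32([[v]]),1)[0,0])
        best=np.array(best);m=best>best.max()-12;pr.append(np.arange(50,85,.5)[m].tolist()[::max(1,m.sum()-1)])
    print(pr)
s=np.array([177,222]);f=lambda l,z:ray(K,W,(np.array(l)+.5)/2.5-.5+[277-60,203-85],z)
t=f([(101,262),(168,230)],.043);print(t)
for a,b in((t[1],t[0]),):
    d=b-a;print("bar rad",np.radians(183.2)-np.arctan2(d[1],d[0]))
k=f([(197,216)],.107);print("key",k)
```

```text
[[64.0, 73.0], [50.0, 84.5], [50.0, 84.5], [62.0, 84.5]]
[[63.5, 73.0], [50.0, 84.5], [50.0, 84.5], [62.0, 84.5]]
[[ 0.49148875  0.00394452]
 [ 0.52518737 -0.06771328]]
bar rad 1.187063613039249
key [[ 0.53465769 -0.09267493]]
```

```bash
python3 -m jog '[[[40,0,20],[0,0,0],0.6],[[80,0,40],[0,0,0],0.6],[[110,0,60],[0,0,0],0.6],[[110,0,60],[0,0,0],0.6],[[110,0,60],[0,0,0],0.6],[[110,0,100],[0,0,0],0.6],[[110,0,140],[0,0,0],0.6],[[110,0,175],[0,0,0],0.6],[[110,0,179],[0,0,0],0.6],[[110,0,179],[0,0,0],0.6],[[110,0,179],[0,0,0],1],[[110,0,179],[0,0,0],1]]'
python3 -m jog '[[[0,0,0],[0,0,0],1],[[0,0,0],[0,0,0],1],[[0,0,0],[0,0,0],1],[[0,0,0],[0,0,0],1],[[0,0,0],[0,0,0],1],[[0,0,0],[0,0,0],1]]'
for i in 1 2 3 4 5; do python3 -m jog '[[[0,0,0],[0,0,1.2],1],[[0,0,0],[0,0,2.5],1],[[0,0,0],[0,0,2.5],1]]' >/dev/null; python3 -c "
from h import *
tcp();print(np.round(bot.read_state()['moment'],2))"; done
```

```text
time_s: 67.95
position: [0.5407, -0.0894, 0.0771]
tcp_rot: [[0.983, 0.184, 0.004], [0.184, -0.983, -0.002], [0.004, 0.002, -1.0]]
force: [0.3, -0.5, 0.1]
opening: 0.321
time_s: 68.45
position: [0.5407, -0.0897, 0.0766]
tcp_rot: [[0.983, 0.185, 0.004], [0.185, -0.983, -0.002], [0.003, 0.003, -1.0]]
force: [-0.4, -1.5, 7.7]
opening: 0.156
t 68.7 mag [ -4.3 -81.7] z 76.5 yaw -81.88 open 0.16 F [-0.46 -2.04  7.98] q6 61
[-0.5   0.35  0.11]
t 68.95 mag [ -4.3 -81.8] z 76.6 yaw -84.37 open 0.157 F [-0.78 -2.28  6.76] q6 63
[-0.48  0.31  0.11]
t 69.2 mag [ -4.2 -82. ] z 76.5 yaw -86.83 open 0.16 F [-0.39 -2.05  7.78] q6 66
[-0.6   0.28  0.2 ]
t 69.45 mag [ -4.2 -82.1] z 76.5 yaw -89.29 open 0.164 F [-1.48 -2.97  7.05] q6 68
[-0.58  0.3   0.32]
t 69.7 mag [ -4.2 -82.2] z 76.5 yaw -91.73 open 0.162 F [-0.69 -2.44  6.75] q6 71
[-0.62  0.32  0.52]
```

```bash
python3 -m jog '[[[0,0,0],[0,0,-2],1],[[0,0,0],[0,0,-4],1],[[0,0,0],[0,0,-4],1],[[0,0,0],[0,0,-4],0.8],[[0,0,0],[0,0,-4],0.6],[[0,0,0],[0,0,-4],0.6],[[0,0,0],[0,0,-4],0.6],[[0,0,0],[0,0,-4],0.6],[[0,0,-20],[0,0,-4],0.6],[[0,0,-50],[0,0,-4],0.6],[[0,0,-90],[0,0,-4],0.6],[[0,0,-120],[0,0,-4],0.6]]'
python3 -m jog '[[[-40,0,0],[0,0,0],0.6],[[-80,0,0],[0,0,0],0.6],[[-110,0,0],[0,0,0],0.6],[[-110,0,-40],[0,0,0],0.6],[[-110,0,-60],[0,0,0],0.6],[[-110,0,-60],[0,0,0],0.6],[[-110,0,-60],[0,0,0],0.6],[[-110,0,-60],[0,0,0],0.6]]'
python3 - <<'E'
from h import *
tcp();im,o=find_cans();cv2.imwrite('pics/t16.png',im[:,:,::-1]);print(np.round(np.c_[tomag(o)*1000,o[:,2]],1).tolist())
K,W=cam("top");g=cv2.cvtColor(im,cv2.COLOR_RGB2GRAY).astype(np.float32);g0=cv2.cvtColor(cv2.imread("pics/t15.png"),6).astype(np.float32)
H=np.array([.5354,-.0893]);B=np.arange(54,92,2)
for G,n in((g0,"before"),(g,"now")):
  for r0 in(.045,.06,.075,.09):
    h=np.radians(183.2-B);uv=np.float32(px(K,W,np.c_[H+r0*np.c_[np.cos(h),np.sin(h)],np.full(len(B),.043)]))
    print(n,r0,dict(zip(B.tolist(),cv2.remap(G,uv[None,:,0].copy(),uv[None,:,1].copy(),1)[0].astype(int).tolist())))
u,v=px(K,W,[*H,.107])[0].astype(int);print(u,v);print(g[v-14:v+15,u-12:u+13].astype(int))
xs=np.arange(-40,215,5);P=OM+(np.c_[xs,0*xs]/1000)@RM.T;uv=px(K,W,np.c_[P,np.full(len(xs),.062)]).round().astype(int)
print([(int(x),int(g[b,a])) for x,(a,b) in zip(xs,uv)])
E
```

```text
time_s: 70.7
position: [0.5394, -0.0886, 0.1964]
tcp_rot: [[0.999, 0.037, 0.0], [0.037, -0.999, 0.0], [0.0, -0.0, -1.0]]
force: [1.2, -0.1, 0.3]
opening: 0.399
time_s: 71.37
position: [0.4291, -0.0925, 0.2541]
tcp_rot: [[0.999, 0.037, -0.001], [0.037, -0.999, 0.001], [-0.001, -0.001, -1.0]]
force: [0.2, -0.3, 0.5]
opening: 0.402
t 71.37 mag [-116.   -78.2] z 254.1 yaw -87.87 open 0.402 F [ 0.16 -0.32  0.51] q6 61
[[-11.3, -268.0, 6.6], [76.2, -282.8, 6.4], [-173.2, -420.6, 10.0]]
before 0.045 {54: 91, 56: 93, 58: 88, 60: 83, 62: 89, 64: 101, 66: 110, 68: 113, 70: 109, 72: 103, 74: 94, 76: 86, 78: 94, 80: 99, 82: 98, 84: 98, 86: 101, 88: 98, 90: 94}
before 0.06 {54: 122, 56: 121, 58: 120, 60: 119, 62: 113, 64: 104, 66: 109, 68: 113, 70: 109, 72: 96, 74: 83, 76: 95, 78: 119, 80: 120, 82: 118, 84: 117, 86: 118, 88: 119, 90: 119}
before 0.075 {54: 124, 56: 123, 58: 122, 60: 121, 62: 116, 64: 107, 66: 103, 68: 115, 70: 109, 72: 90, 74: 79, 76: 106, 78: 119, 80: 120, 82: 119, 84: 118, 86: 117, 88: 117, 90: 118}
before 0.09 {54: 105, 56: 105, 58: 108, 60: 116, 62: 121, 64: 116, 66: 105, 68:
[... 3705 characters left out ...]
  67  50  30  25
   30  32  31  34  37  35  35]
 [ 90 122 122 121 120 122 123 122 111  71  71  70  70  69  55  29  23  27
   32  33  31  36  38  37  37]]
[(-40, 109), (-35, 115), (-30, 91), (-25, 91), (-20, 118), (-15, 118), (-10, 118), (-5, 47), (0, 114), (5, 100), (10, 49), (15, 49), (20, 49), (25, 50), (30, 50), (35, 48), (40, 58), (45, 88), (50, 80), (55, 90), (60, 49), (65, 49), (70, 49), (75, 50), (80, 49), (85, 50), (90, 50), (95, 102), (100, 95), (105, 65), (110, 49), (115, 49), (120, 49), (125, 49), (130, 49), (135, 48), (140, 56), (145, 95), (150, 63), (155, 57), (160, 59), (165, 58), (170, 59), (175, 57), (180, 58), (185, 57), (190, 58), (195, 55), (200, 43), (205, 47), (210, 47)]
```

```bash
python3 -c "
from h import *
bot.hand_in()"
```

```text
the job is handed in; nothing more can be done
```

The job is handed in at about 71 s of the 210 s; no verdict was reported. All five canisters are sorted, the bar is shut and the key is standing in the socket.

**Sorting:** Only five canisters were present. Two hefted at about 0.8–1 N (empty) and stand in the tray. Three hefted at about 3–3.5 N (full) and stand in the lane.

**What went wrong on the way:**
- I gripped one empty canister too early and had to take it again.
- The first full canister caught on the magazine's lips as I lowered it and tilted in the grip. I righted it on the bench and took it again.
- The last push into the lane jammed, with a wrist-force reading of about 48 N along x (about 65 N overall). That is under the 120 N wrist limit. I believe the fingers were pressing on the canister rather than the gripper's body, which has a 40 N limit, but I did not check that. I pushed again low down with the fingertips leading, and it went in at about 6 N.
- The first turn of the key left the bar at only about 1.19 rad, too close to the 1.15 limit. I gripped the key again and turned it until the torque rose at the stop.

**Last checks:**
- **Lane and tray:** The final top image puts the full canisters at about x = 23, 74 and 124 mm in the lane. The tray canisters were seen upright in the last picture I viewed, before the second turn; the final image again found both in the tray. One reading was 3 mm off its earlier value, which I took as noise.
- **Bar:** It reads about 1.28 rad in the final image.
- **Key:** It bottomed in the socket at the expected height. After I let go, its handle was within about a pixel of the hub axis. Its final depth was not measured separately.
- **Bystanders:** I never worked near the beaker, amber jar or crucible, but I did not measure their final positions.

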